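# Sort the pepper mills by weight and send the full ones out to the hall

## Task

Get the pepper mills ready for dinner: draw the red serving tray fully back to its loading stop, clear the green tin out of it onto the cork mat, then heft each mill and stand the full (heavy) ones upright in the red tray and the empty (light) ones upright in the blue tray. Once every mill is sorted and let go, slide the red tray fully out to its serving stop with the mills still standing in it; never let a mill topple, nor disturb the juice bottle or the mug.

Things in the scene. Friction and masses are not known exactly. Their poses are not given: they have to be found in the camera images.
- mill_1: Tall battery pepper mill, present or absent, look-alikes all: 180 mm tall, dark wood, foot 44 mm diameter, body 36 mm; aluminium head, a 44 mm cylinder from 115 mm above the foot to the top. Top-heavy (centre of mass 113 mm up): topples if it leans 11 degrees. Full it weighs 460 to 540 g, empty 240 to 280 g; neither look nor name tells which. Origin: centre of the foot's underside; z up the mill.
- mill_2: Tall battery pepper mill, present or absent, look-alikes all: 180 mm tall, dark wood, foot 44 mm diameter, body 36 mm; aluminium head, a 44 mm cylinder from 115 mm above the foot to the top. Top-heavy (centre of mass 113 mm up): topples if it leans 11 degrees. Full it weighs 460 to 540 g, empty 240 to 280 g; neither look nor name tells which. Origin: centre of the foot's underside; z up the mill.
- mill_3: Tall battery pepper mill, present or absent, look-alikes all: 180 mm tall, dark wood, foot 44 mm diameter, body 36 mm; aluminium head, a 44 mm cylinder from 115 mm above the foot to the top. Top-heavy (centre of mass 113 mm up): topples if it leans 11 degrees. Full it weighs 460 to 540 g, empty 240 to 280 g; neither look nor name tells which. Origin: centre of the foot's underside; z up the mill.
- mill_4: Tall battery pepper mill, present or absent, look-alikes all: 180 mm tall, dark wood, foot 44 mm diameter, body 36 mm; aluminium head, a 44 mm cylinder from 115 mm above the foot to the top. Top-heavy (centre of mass 113 mm up): topples if it leans 11 degrees. Full it weighs 460 to 540 g, empty 240 to 280 g; neither look nor name tells which. Origin: centre of the foot's underside; z up the mill.
- mill_5: Tall battery pepper mill, present or absent, look-alikes all: 180 mm tall, dark wood, foot 44 mm diameter, body 36 mm; aluminium head, a 44 mm cylinder from 115 mm above the foot to the top. Top-heavy (centre of mass 113 mm up): topples if it leans 11 degrees. Full it weighs 460 to 540 g, empty 240 to 280 g; neither look nor name tells which. Origin: centre of the foot's underside; z up the mill.
- mill_6: Tall battery pepper mill, present or absent, look-alikes all: 180 mm tall, dark wood, foot 44 mm diameter, body 36 mm; aluminium head, a 44 mm cylinder from 115 mm above the foot to the top. Top-heavy (centre of mass 113 mm up): topples if it leans 11 degrees. Full it weighs 460 to 540 g, empty 240 to 280 g; neither look nor name tells which. Origin: centre of the foot's underside; z up the mill.
- tray_floor (a point): Centre of the floor of the red serving tray (dark mat), which slides on two fixed aluminium rails, left or right of the mills. Inside 120 (x) by 250 mm (y), rim 13 mm above the floor, walls 5 mm, floor 16 mm above the counter. x: along the rails, away from the robot (within 0.12 rad of world x), the way to the serving side; z up.
- tray_handle (a point): Grip point on the red tray's handle: an upright black fin 14 mm thick (y) by 45 mm long (x), its top 12 mm above this point, which is 61 mm above the counter; 112 mm from the tray's centre, on the robot's side; axes as tray_floor. Pinch it across y from above.
- tray (a joint): How far the red tray is slid, in m: 0 at the loading stop (fully towards the robot), 0.100 at the serving stop (fully away, +x of tray_floor). Starts in between; about 2 N of friction, hard at each stop, stays where left.
- refill_floor (a point): Centre of the floor of the blue refill tray, fixed on the counter on the other side of the mills: inside 120 (x) by 250 mm (y), rim 13 mm above the floor, walls 5 mm, floor 5 mm above the counter; x away from the robot (within 0.12 rad of world x), z up.
- juice: Bystander: amber juice bottle, 76 mm diameter, 190 mm tall, origin under its centre, to the left.
- mug: Bystander: white mug, 80 mm diameter, 92 mm tall, with a handle, origin under its centre, beyond the mills.
- tin: Green refill tin of peppercorns with a brass lid: cylinder 60 mm diameter, 70 mm tall, 220 g, closed. Origin: centre of its underside; z up. It starts standing in the red tray.
- mat_top (a point): Centre of the top face of the round cork mat fixed on the counter, far right, outside the right-hand tray: 110 mm diameter, 4 mm thick; z up.

How it is judged:
By the outcome, as a careful person would: the job done as asked, in the order asked, and still so for the second after the job is handed in, with the robot touching nothing.
Of mill_1, mill_2, mill_3, mill_4, mill_5, mill_6 only 3 to 5 are there at a start; the rules pass over those that are not, and their reading is None.
At some moment in a run one of tin may be knocked a few centimetres aside while the robot is not near it.
Once in a run the grip may slacken for a moment while it holds something.
It also fails if it takes over 210 s, if anything falls off the work surface, if the arm or the gripper's body presses on something with over 40 N, if the wrist force passes 120 N, or if a joint passes its speed limit or range.

## Robot

A 7-joint arm with a two-finger parallel gripper is mounted at the origin on the work surface. World frame = base frame: x ahead of the robot, y to its left, z up, the work surface at z = 0. Lengths are in m, angles in rad, forces in N, time in s.
With the tool pointing down it reaches from about 0.4 to 0.85 m from the base axis. Payload 4.5 kg.
Tool frame: the origin (TCP) lies midway between the tips of the shut fingers; the grasp point (between the pads) lies 19 mm behind it; z points along the fingers, y is the direction in which the jaws open and shut (so a half turn about z gives the same grasp; the last joint's range is limited). The gripper opens to 88 mm and grips with 3 to 60 N. Pads are 18 mm wide; open, the fingers measure 123 mm over their backs; the gripper's body (75 mm by 187 mm) begins 45 mm behind the grasp point.
Start: joints at [1.161, 0.689, -0.195, 1.565, 0.157, 0.902, -0.215], TCP at [0.268, -0.564, 0.239] pointing down, gripper open.
Joint ranges: [-3.01, 3.01], [-0.46, 2.08], [-1.47, 1.51], [0.13, 2.56], [-1, 4.14], [0.04, 2.09], [-2.66, 2.66]. Speed limits (rad/s): [2.57, 2.57, 3.14, 3.14, 3.14, 3.14, 3.14].

## Interface

Orientations are given as a unit quaternion [x, y, z, w].
In Python, from plant import r gives the robot as it stands. The module is installed in compiled form; this text tells all that it offers.
- The arm moves only by the tool carry_out, never from a script. Its argument "commands" is a list of rows, each a list of 6 numbers: the shift along the tool's x, y, z in m, then the turn, a rotation vector about the tool's x, y, z in degrees. In form: [[dx, dy, dz, wx, wy, wz], ...]. A call has 1 to 12 rows; each row is the pose to reach, as a shift and turn from the pose commanded when the call began, along the tool's axes at that moment; what a row does not reach only later rows make up. A row lasts 1/10 s, in which the tool goes at most 50 mm and 8.59 degrees, less where a joint would pass 70% of its speed; a pose out of reach is approached as far as the arm can. A call with a gripper value outside its range is refused whole. "fingers" is the closure in counts, from 0 (fully open) to 255 (shut), set as the call begins (left out, the last holds). The fingers move at their own pace and stop on an object; "grip_force" is the grip in N (left out, the last holds). Time passes only in rows, so rows that repeat a pose let the fingers close. It gives the time, the measured TCP pose, the force and the opening at its end, in the units of the state.
- r.get_state(): the state, without advancing time (a new reading comes with each control period).
- r.snapshot(name): name is "side" or "top" or "wrist"; returns a dict with "img" (480x640x3 uint8, blue, green, red), "intrinsics" (3x3 intrinsics, pixels), "extrinsics" (4x4, takes a point from camera to world coordinates); the wrist camera has in their place "tool_from_camera" (4x4, takes a point from camera to tool coordinates, whose origin is the TCP and whose axes are the flange's). Camera axes: x right, y down, z forward; pixel columns grow to the right and rows downward; lengths in m; the calibration is good to about 2 mm. A picture is of the moment at which its call begins: read the wrist's pose just before it. There is no depth.
- r.finish_job(): hands the job in, once; it reports no verdict.
Trained networks look in a picture, given as the dict that the camera call returned (one of the last four; its "shot" number tells which), for a name from the list of things; names that differ only in an ending like _2 or _b are one class to them, and where a whole thing is asked for, a point or a joint stands for the part that bears it (a point fixed in the world has none). Each returns a list of dicts, best first, with "p" (0 to 1); they miss things now and then, are a little off and sometimes report something else, mostly with a low value. They report only what shows in the picture. A call takes as long as a camera call.
- r.spot_in(picture, label): "xyz" ([x, y, z] in m, in world coordinates, good to about 4 mm: the middle of the surface that is visible of it).
- r.spot_point(picture, label): "xyz" ([x, y, z] in m, in world coordinates, good to about 4 mm: a listed point, or the origin of a listed thing).
The state is a dict: "clock": time; "q": joint angles; "qd": joint speeds; "joint_torque": joint torques, N m; "tool_pos": TCP position; "eef_rot": TCP orientation; "contact_force": force on the tool from outside, world axes, zero at the start; "moment": the same for the moment, N m; "opening": opening from 0.0 (shut) to 1.0 (fully open).
Only numpy, scipy, OpenCV 4.12 (cv2) and the standard library are available. Lean on these libraries where they do the work, as an engineer would, in place of code of your own. Each camera call takes 0.05 s, during which the arm holds its last target.

## Working session

There is one attempt and no reset: what is moved stays moved. The work goes in short steps, Python scripts to look and compute and a tool call to move; the robot and the scene stay as the last step left them, time stands still between calls to the robot, and variables do not carry over. Pictures are saved under pics/ and viewed, and the job is handed in when it is done.

Besides the shell and the picture viewer there is one more tool, called after "Emit:" as name(argument=value, ...), one argument or row to a line, values as JSON. carry_out: Moves the arm, as the interface text tells. Its arguments: {"type":"object","properties":{"commands":{"type":"array","items":{"type":"array","items":{"type":"number"}}},"fingers":{"type":"number"},"grip_force":{"type":"number"}},"required":["commands"]}

```bash
mkdir -p pics; ls
cat > h.py <<'E'
import numpy as np, cv2
from scipy.spatial.transform import Rotation as R
from plant import r
def snap(n,fn=None):
    p=r.snapshot(n)
    if fn: cv2.imwrite('pics/'+fn,p['img'])
    return p
E
python3 - <<'E'
from h import *
s=r.get_state()
for k,v in s.items(): print(k,np.round(v,4))
for n in ['top','side']:
    p=snap(n,n+'0.png'); print(n,p['intrinsics'].tolist(),np.round(p['extrinsics'],3).tolist())
    for l in ['mill_1','tin','juice','mug']+(['tray_floor','tray_handle','refill_floor','mat_top']):
        print(l,[(np.round(d['xyz'],3).tolist(),round(d['p'],2)) for d in r.spot_point(p,l)])
E
```

```text
pics
clock 0.0
q [ 1.1608  0.69   -0.1945  1.5663  0.1573  0.9025 -0.2151]
qd [-0.0012  0.0012 -0.0018  0.0003 -0.001   0.0002 -0.0014]
joint_torque [ 4.00000e-04 -5.27563e+01 -1.26710e+00 -1.53427e+01 -5.27000e-02
  6.60000e-03  2.00000e-04]
tool_pos [ 0.268  -0.5639  0.2379]
eef_rot [ 9.755e-01  2.201e-01 -3.000e-04 -9.000e-04]
contact_force [0.3903 0.1628 0.2908]
moment [ 0.0074 -0.0679 -0.0183]
opening 0.9981
top [[621.2056399263014, 0.0, 315.114485611916], [0.0, 621.2056399263014, 240.8741302459995], [0.0, 0.0, 1.0]] [[-0.014, -0.999, 0.052, 0.515], [-1.0, 0.014, 0.003, 0.035], [-0.004, -0.052, -0.999, 1.605], [0.0, 0.0, 0.0, 1.0]]
mill_1 [([0.449, 0.06, -0.002], 0.88), ([0.659, 0.062, 0.001], 0.82), ([0.555, 0.044, -0.0], 0.59)]
tin [([0.567, -0.31, 0.012], 0.87)]
juice [([0.498, 0.494, 0.002], 0.8)]
mug [([0.782, -0.009, 0.002], 0.73)]
tray_floor [([0.553, -0.255, 0.014], 0.85)]
tray_handle [([0.441, -0.244, 0.062], 0.62), ([0.661, 0.056, 0.003], 0.59)]
refill_floor [([0.536, 0.26, 0.003], 0.96)]
mat_top [([0.444, -0.246, 0.063], 0.73), ([0.523, -0.456, 0.004], 0.72)]
side [[556.2430343563656, 0.0, 317.9492932020423], [0.0, 556.2430343563656, 239.53049881380892], [0.0, 0.0, 1.0]] [[-0.834, -0.36, 0.418, 0.047], [-0.551, 0.551, -0.627, 0.827], [-0.005, -0.753, -0.658, 0.914], [0.0, 0.0, 0.0, 1.0]]
mill_1 [([0.657, 0.059, 0.001], 0.72), ([0.559, 0.039, 0.001], 0.56)]
tin [([0.566, -0.313, 0.018], 0.63)]
juice [([0.501, 0.493, -0.003], 0.95)]
mug [([0.782, -0.008, 0.002], 0.68), ([0.559, 0.04, 0.002], 0.61)]
tray_floor [([0.557, -0.254, 0.021], 0.72)]
tray_handle [([0.441, -0.24, 0.061], 0.7), ([0.452, 0.06, 0.001], 0.22)]
refill_floor [([0.532, 0.264, 0.003], 0.6)]
mat_top [([0.521, -0.461, 0.006], 0.74), ([0.454, 0.06, 0.002], 0.59)]
```

View pics/top0.png

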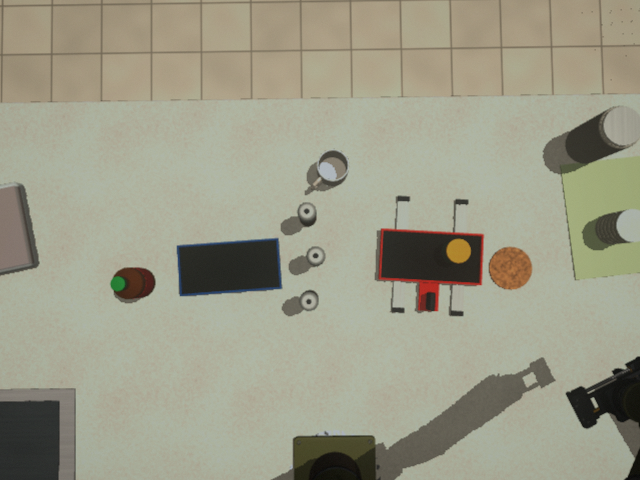

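View pics/side0.png

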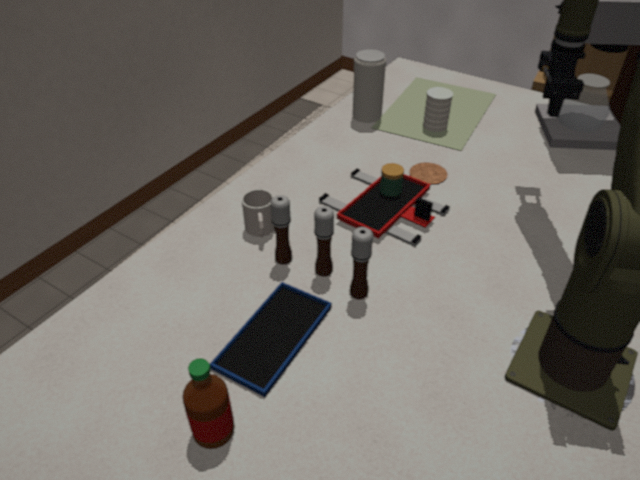

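Top view: three mills at px (307,213), (315,256) and (309,300). The tin is at (458,250), the handle at (429,297), the mat at (510,268) and the blue tray at (230,267). Next I'll get the tray yaws and mill positions from my own pixel measurements.

```bash
cat >> h.py <<'E'
def ray(p,u,v):
    K=p['intrinsics'];T=p['extrinsics']
    d=T[:3,:3]@np.linalg.solve(K,[u,v,1.]); return T[:3,3],d
def onz(p,u,v,z):
    o,d=ray(p,u,v); return o+d*(z-o[2])/d[2]
def tri(a,ua,b,ub):
    A=[];B=[]
    for p,u in((a,ua),(b,ub)):
        o,d=ray(p,*u); d=d/np.linalg.norm(d); M=np.eye(3)-np.outer(d,d); A.append(M);B.append(M@o)
    x=np.linalg.lstsq(np.vstack(A),np.hstack(B),rcond=None)[0]
    return x,np.hstack([A[i]@x-B[i] for i in(0,1)])
def proj(p,X):
    T=np.linalg.inv(p['extrinsics']);c=T[:3,:3]@np.asarray(X)+T[:3,3];q=p['intrinsics']@c;return q[:2]/q[2]
def show(p):
    pass
E
python3 - <<'E'
from h import *
t=snap('top');s=snap('side')
for n,p in(('t',t),('s',s)):
    hsv=cv2.cvtColor(p['img'],cv2.COLOR_BGR2HSV)
    H,S,V=cv2.split(hsv)
    for nm,m,z in (('red',((H<6)|(H>174))&(S>150)&(V>80),0.029),('blue',(abs(H.astype(int)-110)<10)&(S>120)&(V>60),0.018),('brass',(abs(H.astype(int)-20)<6)&(S>150)&(V>110),0.086)):
        m=m.astype(np.uint8)
        nn,l,st,c=cv2.connectedComponentsWithStats(m)
        i=1+np.argsort(-st[1:,4])[:2]
        for k in i:
            pts=np.argwhere(l==k)[:,::-1]
            rect=cv2.minAreaRect(pts.astype(np.float32))
            print(n,nm,st[k],np.round(c[k],1),'rect',np.round(rect[0],1),np.round(rect[1],1),round(rect[2],1),'xyz',np.round(onz(p,*c[k],z),3))
    v=np.kron(cv2.resize(p['img'][190:330,270:350] if n=='t' else p['img'][180:310,200:400],None,fx=1,fy=1),np.ones((4,4,1),np.uint8))
    cv2.imwrite(f'pics/z_{n}.png',v)
v=cv2.resize(t['img'][185:325,370:490],None,fx=4,fy=4,interpolation=cv2.INTER_CUBIC);cv2.imwrite('pics/z_tray.png',v)
E
```

```text
t red [ 379  229  104   82 1047] [428.9 271.1] rect [430.  270.3] [102.6  78.9] 3.0 xyz [ 0.516 -0.248  0.029]
t red [136 268   8   6  14] [139.7 270.1] rect [139.8 270.1] [8.6 1.7] 38.7 xyz [0.528 0.486 0.029]
t blue [177 239 104  57 415] [227.7 270.8] rect [228.6 266.8] [ 49.6 101. ] 85.8 xyz [0.524 0.264 0.018]
t brass [446 239  25  24 475] [458.3 250.4] rect [458.  250.5] [23. 24.] 90.0 xyz [ 0.565 -0.31   0.086]
t brass [511 270   3   1   3] [512. 270.] rect [512. 270.] [2. 0.] 180.0 xyz [ 0.516 -0.44   0.086]
s red [338 175  96  59 725] [394.5 210.7] rect [384.2 205. ] [54.6 94.1] 82.9 xyz [ 0.506 -0.218  0.029]
s blue [210 283 120 110 731] [271.9 348.6] rect [270.2 334.2] [ 60.6 120.4] 36.9 xyz [0.51  0.3   0.018]
s brass [391 174   5   2   6] [393.3 174.8] rect [393.1 175. ] [1.  4.1] 76.0 xyz [ 0.55  -0.283  0.086]
s brass [383 171   3   2   3] [384.  171.7] rect [383.9 171.7] [2.2 0.4] 26.6 xyz [ 0.577 -0.283  0.086]
```

View pics/z_t.png

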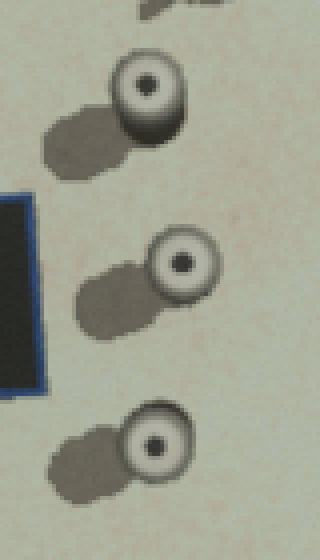

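View pics/z_s.png

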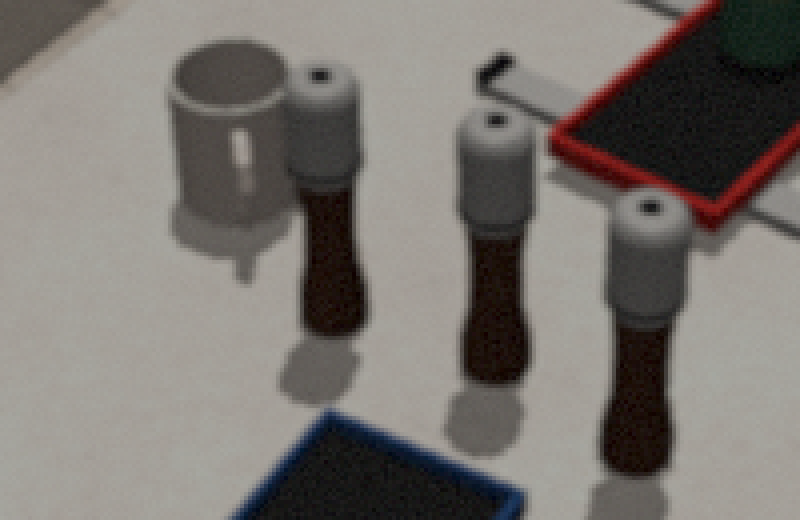

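View pics/z_tray.png

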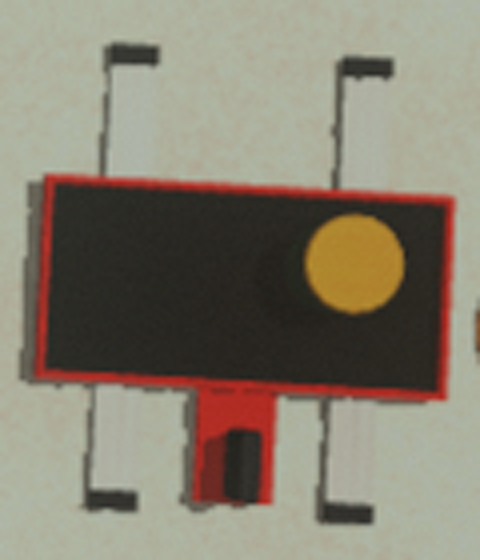

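Run:
```python
from h import *
t=snap('top');s=snap('side')
for a,b in (((306.6,211.3),(280,198.8)),((315.6,255.8),(324,210)),((308.8,301.8),(362.8,231.5))):
    x,e=tri(t,np.array(a)-.4,s,np.array(b)-.4); print('mill top',np.round(x,4),np.round(e,4).tolist()[:3], 'at z.18',np.round(onz(t,a[0]-.4,a[1]-.4,.18),4))
f=lambda u,v:(370+u/4-.4,185+v/4-.4)
c=[(44,177),(454,198),(444,399),(38,374)]
C=[onz(t,*f(*k),.029) for k in c]; print('tray corners',np.round(C,3).tolist(),'centre',np.mean(C,0))
def yaw(a,b): d=a-b; return np.degrees(np.arctan2(d[1],d[0]))
print('yaw from y-edges',yaw(C[0],C[1])-90,yaw(C[3],C[2])-90,'x-edges',yaw(C[0],C[3]),yaw(C[1],C[2]))
print('fin',onz(t,*f(247,466),.073), 'fin x-ends',onz(t,*f(245,430),.073),onz(t,*f(248,502),.073))
print('tin lid',onz(t,458.3,250.4,.086))
print('rails stops',[np.round(onz(t,*f(*k),.01),3).tolist() for k in((132,55),(367,68),(111,501),(346,514))])
# blue corners
H,S,V=cv2.split(cv2.cvtColor(t['img'],cv2.COLOR_BGR2HSV))
m=((abs(H.astype(int)-110)<10)&(S>120)&(V>60))
pts=np.argwhere(m)[:,::-1]; pts=pts[(pts[:,0]>170)&(pts[:,0]<290)&(pts[:,1]>230)&(pts[:,1]<305)]
rc=cv2.boxPoints(cv2.minAreaRect(pts.astype(np.float32)))
B=[onz(t,*k,.018) for k in rc]; print('blue',np.round(B,3).tolist(),np.mean(B,0))
for i in range(3): print(yaw(B[i],B[i+1]))
m=cv2.inRange(cv2.cvtColor(t['img'],cv2.COLOR_BGR2HSV),(5,100,80),(20,255,255)); m[:, :485]=0; m[:,540:]=0
mm=cv2.moments(m,True); print('mat',onz(t,mm['m10']/mm['m00'],mm['m01']/mm['m00'],.004),mm['m00'])
st=r.get_state(); print(st['clock'])
```

```text
mill top [0.6585 0.059  0.18  ] [0.0004, 0.0003, 0.0] at z.18 [0.6581 0.0587 0.18  ]
mill top [0.5559 0.0397 0.1802] [0.0006, 0.0004, 0.0] at z.18 [0.5553 0.0394 0.18  ]
mill top [0.4508 0.0566 0.1807] [0.0004, 0.0002, -0.0] at z.18 [0.4503 0.0564 0.18  ]
tray corners [[0.625, -0.127, 0.029], [0.608, -0.387, 0.029], [0.48, -0.377, 0.029], [0.5, -0.121, 0.029]] centre [ 0.55312328 -0.25328332  0.029     ]
yaw from y-edges -3.761046883875835 -4.322240211836117 x-edges -2.854845691798909 -4.439480660468951
fin [ 0.44201953 -0.24394239  0.073     ] fin x-ends [ 0.46407225 -0.24323621  0.073     ] [ 0.4200082  -0.24403444  0.073     ]
tin lid [ 0.56521193 -0.31034616  0.086     ]
rails stops [[0.704, -0.188, 0.01], [0.693, -0.339, 0.01], [0.418, -0.168, 0.01], [0.408, -0.318, 0.01]]
blue [[0.59, 0.395, 0.018], [0.605, 0.137, 0.018], [0.478, 0.129, 0.018], [0.463, 0.386, 0.018]] [0.53398533 0.26161276 0.018     ]
93.39513596188307
3.5753845761268543
-86.60420323119128
mat [ 0.52131065 -0.46072801  0.004     ] 1420.0
1.1
```

```bash
cat >> h.py <<'E'
def row(x,y,z,yaw,cmd=None):
    "shift/turn from the current pose; yaw deg of tool x, tool down"
    s=r.get_state()
    if cmd is None: P=np.array(s['tool_pos']);Q=R.from_quat(s['eef_rot'])
    else: P=np.array(cmd[:3]);Q=down(cmd[3])
    d=Q.inv().apply(np.array([x,y,z])-P); w=(Q.inv()*down(yaw)).as_rotvec(degrees=True)
    return np.round(np.r_[d,w],4)
def down(yaw): return R.from_euler('z',yaw,degrees=True)*R.from_quat([1,0,0,0])
def st():
    s=r.get_state();Q=R.from_quat(s['eef_rot']); x=Q.as_matrix()
    print('t',round(s['clock'],2),'pos',np.round(s['tool_pos'],4),'yaw',round(np.degrees(np.arctan2(x[1,0],x[0,0])),2),'tilt',np.round(x[:2,2],4),'F',np.round(s['contact_force'],2),'M',np.round(s['moment'],2),'op',round(s['opening'],3))
E
python3 - <<'E'
from h import *
st(); print(row(0.441,-0.2445,0.15,-4,cmd=None).tolist()); print(row(0.441,-0.2445,0.15,-4,cmd=(0.268,-0.564,0.239,25.4)).tolist())
E
```

```text
t 1.1 pos [ 0.2684 -0.5645  0.2387] yaw 25.43 tilt [ 0.     -0.0001] F [-0.26 -0.7   0.63] M [ 0.02 -0.03  0.03] op 1.001
[0.2933, -0.2149, 0.0887, 0.004, -0.0021, 29.4293]
[0.2933, -0.2144, 0.089, 0.0, 0.0, 29.4]
```

Emit:
carry_out(
  commands=[
    [0.2933,-0.2144,0.05,0,0,29.4],
    [0.2933,-0.2144,0.05,0,0,29.4],
    [0.2933,-0.2144,0.05,0,0,29.4],
    [0.2933,-0.2144,0.05,0,0,29.4],
    [0.2933,-0.2144,0.05,0,0,29.4],
    [0.2933,-0.2144,0.05,0,0,29.4],
    [0.2933,-0.2144,0.05,0,0,29.4],
    [0.2933,-0.2144,0.089,0,0,29.4],
    [0.2933,-0.2144,0.089,0,0,29.4],
    [0.2933,-0.2144,0.089,0,0,29.4],
    [0.2933,-0.2144,0.089,0,0,29.4],
  ],
  fingers=120,
  grip_force=25,
)

```text
clock: 2.2
tool_pos: [0.4408, -0.2473, 0.151]
eef_rot: [0.999, -0.036, 0.001, 0.001]
contact_force: [0.3, -0.8, 1.5]
opening: 0.533
```

Run:
```python
from h import *
st(); p=snap('wrist','w1.png'); print(np.round(p['tool_from_camera'],3).tolist(), p['intrinsics'][0,0] if 'intrinsics' in p else '')
for l in('tray_handle','tray_floor','tin'): print(l,[(np.round(d['xyz'],3).tolist(),round(d['p'],2)) for d in r.spot_point(p,l)])
```

```text
t 2.2 pos [ 0.4408 -0.2473  0.151 ] yaw -4.17 tilt [ 0.0012 -0.0021] F [ 0.26 -0.84  1.52] M [ 0.06 -0.01 -0.05] op 0.533
[[-0.001, -0.963, -0.268, 0.069], [1.0, -0.0, -0.001, 0.0], [0.001, -0.268, 0.963, -0.146], [0.0, 0.0, 0.0, 1.0]] 405.44888306972587
tray_handle [([0.44, -0.244, 0.06], 0.79), ([0.565, -0.31, 0.017], 0.51)]
tray_floor [([0.554, -0.249, 0.016], 0.92)]
tin [([0.564, -0.31, 0.018], 0.72)]
```

View pics/w1.png

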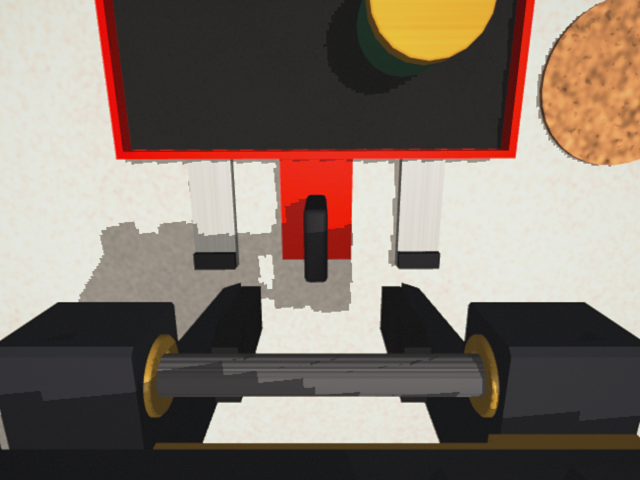

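Emit:
carry_out(
  commands=[
    [0,0,0.04,0,0,0],
    [0,0,0.08,0,0,0],
    [0,0,0.1,0,0,0],
    [0,0,0.108,0,0,0],
    [0,0,0.108,0,0,0],
    [0,0,0.108,0,0,0],
  ],
)

```text
clock: 3.0
tool_pos: [0.4418, -0.2455, 0.0428]
eef_rot: [0.999, -0.035, 0.001, 0.0]
contact_force: [-0.5, 0.3, 0.0]
opening: 0.531
```

Emit:
carry_out(
  commands=[
    [0,0,0,0,0,0],
    [0,0,0,0,0,0],
    [0,0,0,0,0,0],
    [0,0,0,0,0,0],
    [0,0,0,0,0,0],
    [0,0,0,0,0,0],
  ],
  fingers=255,
  grip_force=25,
)

```text
clock: 3.6
tool_pos: [0.4415, -0.2444, 0.042]
eef_rot: [0.999, -0.034, 0.0, -0.0]
contact_force: [-1.4, 1.7, 5.4]
opening: 0.154
```

```bash
python3 -c "
from h import *
st()"
```

```text
t 3.6 pos [ 0.4415 -0.2444  0.042 ] yaw -3.94 tilt [0.0004 0.0004] F [-1.37  1.72  5.44] M [ 0.48 -0.   -0.02] op 0.154
```

Emit:
carry_out(
  commands=[
    [-0.002,0,0,0,0,0],
    [-0.005,0,0,0,0,0],
    [-0.009,0,0,0,0,0],
    [-0.013,0,0,0,0,0],
    [-0.017,0,0,0,0,0],
    [-0.021,0,0,0,0,0],
    [-0.025,0,0,0,0,0],
    [-0.029,0,0,0,0,0],
    [-0.032,0,0,0,0,0],
    [-0.034,0,0,0,0,0],
  ],
)

```text
clock: 4.6
tool_pos: [0.4077, -0.2421, 0.042]
eef_rot: [0.999, -0.034, 0.001, -0.0]
contact_force: [2.0, 3.5, 6.5]
opening: 0.159
```

Run:
```python
from h import *
st(); t=snap('top','t2.png'); cv2.imwrite('pics/t2z.png',cv2.resize(t['img'][185:325,370:490],None,fx=4,fy=4,interpolation=cv2.INTER_CUBIC))
st()
```

```text
t 4.6 pos [ 0.4077 -0.2421  0.042 ] yaw -3.93 tilt [0.0012 0.0002] F [2.03 3.53 6.46] M [ 0.68 -0.45 -0.04] op 0.159
t 4.65 pos [ 0.4073 -0.2421  0.042 ] yaw -3.93 tilt [0.0007 0.0004] F [1.05 2.01 6.93] M [ 0.69 -0.35 -0.06] op 0.159
```

View pics/t2z.png

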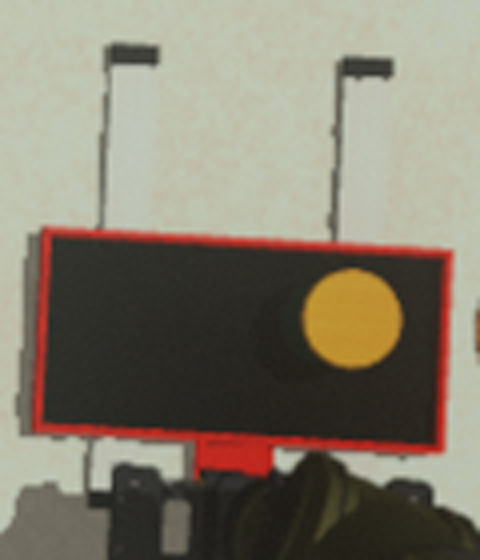

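Emit:
carry_out(
  commands=[
    [-0.003,0,0,0,0,0],
    [-0.006,0,0,0,0,0],
    [-0.009,0,0,0,0,0],
    [-0.012,0,0,0,0,0],
    [-0.015,0,0,0,0,0],
    [-0.017,0,0,0,0,0],
    [-0.019,0,0,0,0,0],
    [-0.02,0,0,0,0,0],
  ],
)

```text
clock: 5.45
tool_pos: [0.3995, -0.2416, 0.042]
eef_rot: [0.999, -0.032, 0.011, 0.002]
contact_force: [19.7, 4.3, -5.4]
opening: 0.158
```

Emit:
carry_out(
  commands=[
    [-0.002,0,0,0,0,0],
    [-0.004,0,0,0,0,0],
    [-0.006,0,0,0,0,0],
    [-0.007,0,0,0,0,0],
    [-0.008,0,0,0,0,0],
  ],
)

```text
clock: 5.95
tool_pos: [0.3986, -0.2416, 0.0422]
eef_rot: [0.999, -0.03, 0.016, 0.002]
contact_force: [32.7, 3.9, -12.9]
opening: 0.159
```

Emit:
carry_out(
  commands=[
    [0.01,0,0,0,0,0],
    [0.018,0,0,0,0,0],
    [0.018,0,0,0,0,0],
    [0.018,0,0,0,0,0],
  ],
)

```text
clock: 6.35
tool_pos: [0.3985, -0.2415, 0.042]
eef_rot: [0.999, -0.034, 0.001, 0.0]
contact_force: [3.3, 2.6, 6.4]
opening: 0.157
```

Run:
```python
from h import *
st(); t=snap('top','t3.png'); cv2.imwrite('pics/t3z.png',cv2.resize(t['img'][185:325,370:490],None,fx=4,fy=4,interpolation=cv2.INTER_CUBIC))
for l in('tray_handle','tray_floor','tin'): print(l,[(np.round(d['xyz'],3).tolist(),round(d['p'],2)) for d in r.spot_point(t,l)])
```

```text
t 6.35 pos [ 0.3985 -0.2415  0.042 ] yaw -3.89 tilt [ 0.0023 -0.0001] F [3.34 2.64 6.42] M [ 0.75 -0.77  0.02] op 0.157
tray_handle [([0.401, -0.243, 0.064], 0.63), ([0.782, -0.006, -0.001], 0.31)]
tray_floor [([0.516, -0.248, 0.013], 0.93)]
tin [([0.524, -0.305, 0.015], 0.94), ([0.556, 0.041, -0.0], 0.52)]
```

View pics/t3z.png

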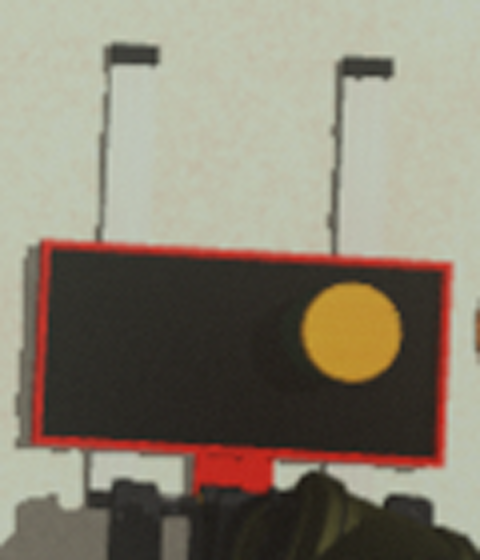

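Emit:
carry_out(
  commands=[
    [0,0,0,0,0,0],
    [0,0,0,0,0,0],
    [0,0,0,0,0,0],
    [0,0,0,0,0,0],
    [0,0,-0.04,0,0,0],
    [0,0,-0.08,0,0,0],
    [0,0,-0.1,0,0,0],
    [0,0,-0.1,0,0,0],
  ],
  fingers=120,
)

```text
clock: 7.35
tool_pos: [0.3984, -0.2428, 0.144]
eef_rot: [0.999, -0.035, 0.002, 0.001]
contact_force: [0.9, -0.8, -0.4]
opening: 0.527
```

Run:
```python
from h import *
st(); t=snap('wrist','w3.png')
for l in('tray_handle','tray_floor','tin'): print(l,[(np.round(d['xyz'],3).tolist(),round(d['p'],2)) for d in r.spot_point(t,l)])
st();print(row(0.523,-0.3075,0.142,-4).tolist())
```

```text
t 7.35 pos [ 0.3984 -0.2428  0.144 ] yaw -4.01 tilt [ 0.0044 -0.0026] F [ 0.93 -0.81 -0.35] M [ 0.05 -0.02 -0.03] op 0.527
tray_handle [([0.399, -0.239, 0.058], 0.85)]
tray_floor [([0.512, -0.25, 0.018], 0.59)]
tin [([0.524, -0.31, 0.018], 0.92)]
t 7.55 pos [ 0.3966 -0.2415  0.1408] yaw -3.97 tilt [-0.0019  0.0008] F [-0.05  0.41  0.69] M [-0.    0.03  0.02] op 0.534
[0.1307, 0.0571, -0.0015, -0.04, 0.1092, 0.0315]
```

Emit:
carry_out(
  commands=[
    [0.045,0.02,0,0,0,0],
    [0.09,0.04,0,0,0,0],
    [0.1305,0.057,0,0,0,0],
    [0.1305,0.057,0,0,0,0],
    [0.1305,0.057,0,0,0,0],
    [0.1305,0.057,0.04,0,0,0],
    [0.1305,0.057,0.08,0,0,0],
    [0.1305,0.057,0.093,0,0,0],
    [0.1305,0.057,0.093,0,0,0],
    [0.1305,0.057,0.093,0,0,0],
  ],
  fingers=0,
)

```text
clock: 8.55
tool_pos: [0.5235, -0.3079, 0.0496]
eef_rot: [0.999, -0.035, 0.0, 0.0]
contact_force: [0.5, 0.3, 1.0]
opening: 1.003
```

Emit:
carry_out(
  commands=[
    [0,0,0,0,0,0],
    [0,0,0,0,0,0],
    [0,0,0,0,0,0],
    [0,0,0,0,0,0],
    [0,0,0,0,0,0],
    [0,0,0,0,0,0],
    [0,0,0,0,0,0],
  ],
  fingers=255,
  grip_force=35,
)

```text
clock: 9.25
tool_pos: [0.524, -0.3075, 0.0495]
eef_rot: [0.999, -0.035, 0.0, -0.0]
contact_force: [-0.8, 1.4, 5.4]
opening: 0.67
```

Run:
```python
from h import *
st(); p=snap('wrist','w4.png')
```

```text
t 9.25 pos [ 0.524  -0.3075  0.0495] yaw -3.96 tilt [0.0009 0.0001] F [-0.82  1.44  5.41] M [0.49 0.11 0.03] op 0.67
```

View pics/w4.png

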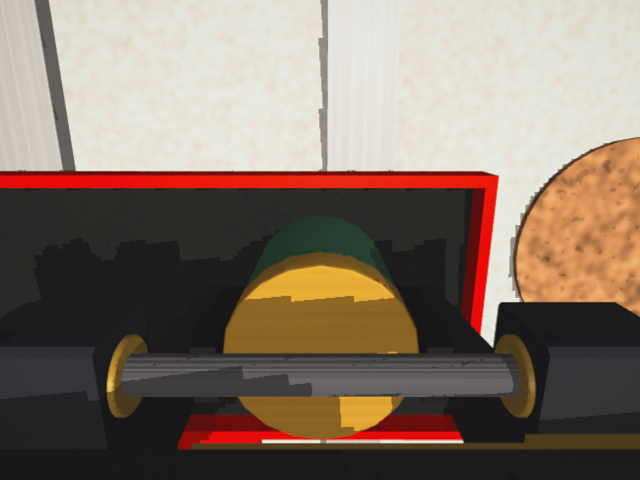

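Emit:
carry_out(
  commands=[
    [0,0,-0.02,0,0,0],
    [0,0,-0.05,0,0,0],
    [0,0,-0.07,0,0,0],
    [0.003,0.04,-0.07,0,0,0],
    [0.006,0.08,-0.07,0,0,0],
    [0.0086,0.12,-0.07,0,0,0],
    [0.0086,0.152,-0.07,0,0,0],
    [0.0086,0.152,-0.07,0,0,0],
    [0.0086,0.152,-0.07,0,0,0],
    [0.0086,0.152,-0.04,0,0,0],
    [0.0086,0.152,-0.01,0,0,0],
    [0.0086,0.152,-0.002,0,0,0],
  ],
)

```text
clock: 10.5
tool_pos: [0.5202, -0.4558, 0.0471]
eef_rot: [0.999, -0.033, -0.003, -0.003]
contact_force: [-0.3, 1.3, -3.6]
opening: 0.674
```

Run:
```python
from h import *
st(); p=snap('wrist','w5.png'); st()
```

```text
t 10.5 pos [ 0.5202 -0.4558  0.0471] yaw -3.83 tilt [-0.0053  0.0062] F [-0.31  1.35 -3.6 ] M [0.05 0.06 0.01] op 0.674
t 10.55 pos [ 0.5204 -0.4564  0.0473] yaw -3.85 tilt [-0.0048  0.0054] F [-0.36  0.66 -3.16] M [ 0.04  0.03 -0.01] op 0.676
```

View pics/w5.png

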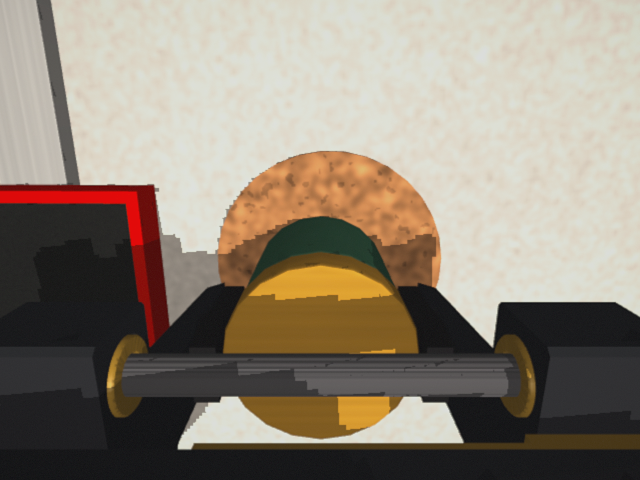

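Emit:
carry_out(
  commands=[
    [0,0.001,0.006,0,0,0],
    [0,0.001,0.011,0,0,0],
    [0,0.001,0.014,0,0,0],
    [0,0.001,0.0145,0,0,0],
    [0,0.001,0.0145,0,0,0],
    [0,0.001,0.0145,0,0,0],
  ],
)

```text
clock: 11.15
tool_pos: [0.5221, -0.4614, 0.0376]
eef_rot: [0.999, -0.035, 0.001, 0.0]
contact_force: [-1.6, 2.1, 5.2]
opening: 0.67
```

Emit:
carry_out(
  commands=[
    [0,0,0,0,0,0],
    [0,0,0,0,0,0],
    [0,0,0,0,0,0],
    [0,0,-0.02,0,0,0],
    [0,0,-0.06,0,0,0],
    [0,0,-0.11,0,0,0],
    [0,0,-0.15,0,0,0],
    [0,0,-0.15,0,0,0],
    [0,0,-0.15,0,0,0],
  ],
  fingers=35,
)

```text
clock: 12.05
tool_pos: [0.5219, -0.4613, 0.1872]
eef_rot: [0.999, -0.035, 0.001, 0.001]
contact_force: [-0.0, 0.2, 0.0]
opening: 0.863
```

Run:
```python
from h import *
st(); p=snap('top','t6.png'); st()
for l in('mill_1','tray_floor','tin','refill_floor'): print(l,[(np.round(d['xyz'],3).tolist(),round(d['p'],2)) for d in r.spot_point(p,l)])
m=cv2.inRange(cv2.cvtColor(p['img'],cv2.COLOR_BGR2HSV),(14,150,110),(26,255,255)); n,l,s,c=cv2.connectedComponentsWithStats(m); k=1+np.argmax(s[1:,4]); print(s[k],c[k],onz(p,*c[k],.074))
print(row(0.4505,0.0565,0.25,-4),row(0.4505,0.0565,0.25,0))
```

```text
t 12.05 pos [ 0.5219 -0.4613  0.1872] yaw -3.98 tilt [ 0.0016 -0.0014] F [-0.01  0.2   0.  ] M [ 0.1   0.01 -0.03] op 0.863
t 12.1 pos [ 0.5211 -0.4606  0.1856] yaw -3.97 tilt [-0.001   0.0007] F [-0.34  0.39 -0.54] M [ 0.03  0.06 -0.03] op 0.865
mill_1 [([0.661, 0.058, 0.005], 0.93), ([0.557, 0.037, -0.002], 0.67)]
tray_floor [([0.514, -0.246, 0.013], 0.7), ([0.66, 0.056, 0.004], 0.4)]
tin [([0.523, -0.464, 0.003], 0.54)]
refill_floor [([0.532, 0.262, 0.003], 0.69)]
[494 254   6   6  16] [496.875 256.75 ] [ 0.54862176 -0.40756164  0.074     ]
[-0.106  -0.5109 -0.0644 -0.1016  0.1493  0.0329] [-0.106  -0.5109 -0.0644 -0.1068  0.1457 -3.9671]
```

View pics/t6.png

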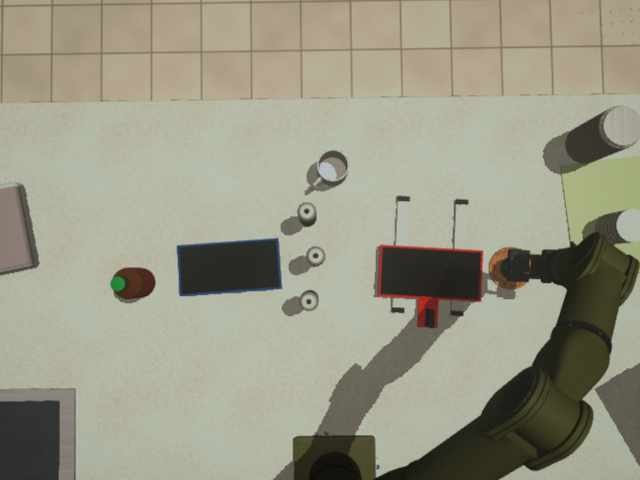

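Emit:
carry_out(
  commands=[
    [-0.106,-0.511,-0.064,0,0,-4],
    [-0.106,-0.511,-0.064,0,0,-4],
    [-0.106,-0.511,-0.064,0,0,-4],
    [-0.106,-0.511,-0.064,0,0,-4],
    [-0.106,-0.511,-0.064,0,0,-4],
    [-0.106,-0.511,-0.064,0,0,-4],
    [-0.106,-0.511,-0.064,0,0,-4],
    [-0.106,-0.511,-0.064,0,0,-4],
    [-0.106,-0.511,-0.064,0,0,-4],
    [-0.106,-0.511,-0.064,0,0,-4],
    [-0.106,-0.511,-0.064,0,0,-4],
    [-0.106,-0.511,-0.064,0,0,-4],
  ],
  fingers=0,
)

```text
clock: 13.5
tool_pos: [0.4506, 0.0608, 0.2501]
eef_rot: [1.0, 0.004, -0.0, -0.001]
contact_force: [0.1, 0.8, 0.5]
opening: 1.003
```

Emit:
carry_out(
  commands=[
    [0,0,0,0,0,0],
    [0,0,0,0,0,0],
    [0,0,0,0,0,0],
  ],
)

```text
clock: 13.8
tool_pos: [0.4512, 0.0543, 0.2499]
eef_rot: [1.0, -0.001, -0.0, 0.0]
contact_force: [-0.1, -0.6, 0.7]
opening: 0.999
```

Run:
```python
from h import *
st(); p=snap('wrist','w7.png'); 
for l in('mill_1',): print(l,[(np.round(d['xyz'],3).tolist(),round(d['p'],2)) for d in r.spot_point(p,l)])
st();print(row(0.4505,0.0565,0.25,0), p['intrinsics'].tolist(), r.get_state()['q'])
```

```text
t 13.8 pos [0.4512 0.0543 0.2499] yaw -0.15 tilt [-0.0006 -0.0009] F [-0.11 -0.61  0.74] M [0.04 0.05 0.01] op 0.999
mill_1 [([0.452, 0.059, -0.001], 0.65), ([0.553, 0.038, 0.002], 0.56)]
t 13.9 pos [0.4513 0.0548 0.25  ] yaw -0.12 tilt [-0.0003 -0.0005] F [-0.03  0.1   0.45] M [ 0.02  0.02 -0.02] op 0.999
[-0.0008 -0.0017  0.      0.0305  0.0197 -0.1179] [[405.44888306972587, 0.0, 320.75448450247455], [0.0, 405.44888306972587, 238.29973043095163], [0.0, 0.0, 1.0]] [-0.23322656  0.45439699  0.01561288  2.05054231 -0.01077167  0.63718069
 -1.78339102]
```

View pics/w7.png

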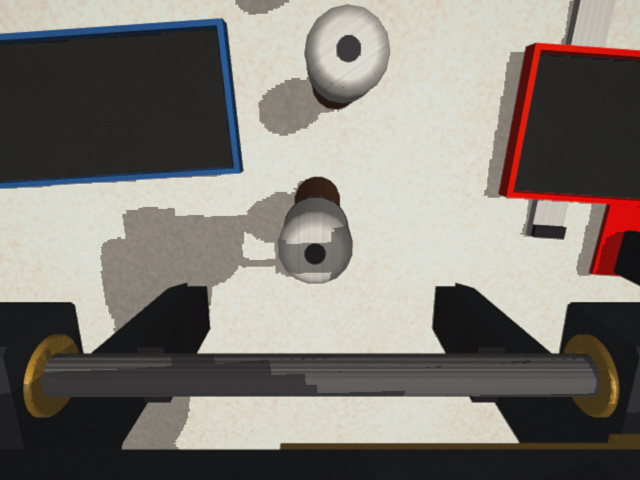

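```bash
cat >> h.py <<'E'
def wext(p,s):
    T=np.eye(4);T[:3,:3]=R.from_quat(s['eef_rot']).as_matrix();T[:3,3]=s['tool_pos']
    p['extrinsics']=T@p['tool_from_camera']; return p
def wsnap(fn=None):
    s=r.get_state(); return wext(snap('wrist',fn),s)
E
python3 - <<'E'
from h import *
p=wsnap()
print(onz(p,315,254,.18),onz(p,348,48,.18)); st()
E
```

```text
[0.45108422 0.05809749 0.18      ] [0.55681619 0.04127211 0.18      ]
t 13.95 pos [0.4512 0.0551 0.2501] yaw -0.09 tilt [-0.0003 -0.0004] F [-1.06 -0.31  0.52] M [0.06 0.03 0.01] op 0.995
```

Emit:
carry_out(
  commands=[
    [0,-0.0015,0.03,0,0,0],
    [0,-0.0015,0.07,0,0,0],
    [0,-0.0015,0.105,0,0,0],
    [0,-0.0015,0.121,0,0,0],
    [0,-0.0015,0.121,0,0,0],
    [0,-0.0015,0.121,0,0,0],
    [0,-0.0015,0.121,0,0,0],
  ],
)

```text
clock: 14.65
tool_pos: [0.452, 0.0576, 0.1302]
eef_rot: [1.0, 0.0, 0.001, -0.0]
contact_force: [-0.4, 0.6, -0.0]
opening: 1.001
```

Emit:
carry_out(
  commands=[
    [0,0,0,0,0,0],
    [0,0,0,0,0,0],
    [0,0,0,0,0,0],
    [0,0,0,0,0,0],
    [0,0,0,0,0,0],
    [0,0,0,0,0,0],
    [0,0,0,0,0,0],
    [0,0,0,0,0,0],
  ],
  fingers=255,
  grip_force=40,
)

```text
clock: 15.45
tool_pos: [0.4512, 0.0577, 0.1292]
eef_rot: [1.0, 0.0, 0.0, 0.0]
contact_force: [-0.1, 0.4, 1.3]
opening: 0.488
```

Emit:
carry_out(
  commands=[
    [0,0,-0.005,0,0,0],
    [0,0,-0.015,0,0,0],
    [0,0,-0.03,0,0,0],
    [0,0,-0.045,0,0,0],
    [0,0,-0.055,0,0,0],
    [0,0,-0.06,0,0,0],
    [0,0,-0.06,0,0,0],
    [0,0,-0.06,0,0,0],
    [0,0,-0.06,0,0,0],
    [0,0,-0.06,0,0,0],
  ],
)

```text
clock: 16.45
tool_pos: [0.4508, 0.0576, 0.1887]
eef_rot: [1.0, 0.0, -0.001, 0.0]
contact_force: [-0.7, 0.3, -5.5]
opening: 0.491
```

Run:
```python
from h import *
F=[]
for i in range(6):
    s=r.get_state(); F.append(s['contact_force']); p=wsnap('w8.png' if i==0 else None)
print(np.mean(F,0),np.std(F,0)); st()
p=snap('side','s8.png')
```

```text
[ 0.01024584  0.09883903 -5.1386327 ] [0.44077484 0.36737262 0.40306028]
t 16.75 pos [0.4511 0.0576 0.1891] yaw 0.03 tilt [-0.0002 -0.0001] F [-0.09  0.13 -5.21] M [ 0.03 -0.03 -0.03] op 0.494
```

View pics/w8.png

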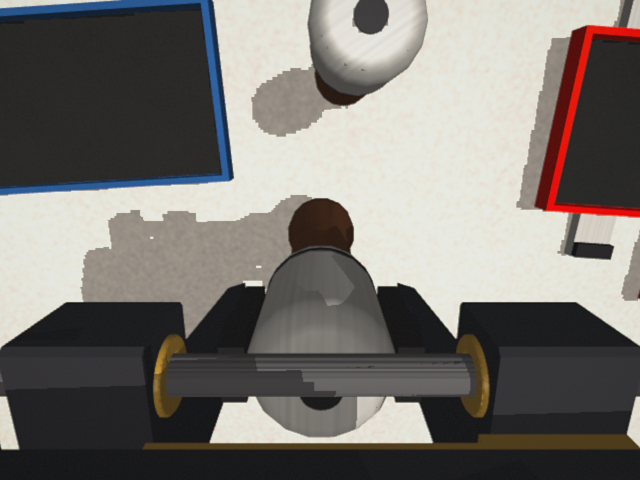

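View pics/s8.png

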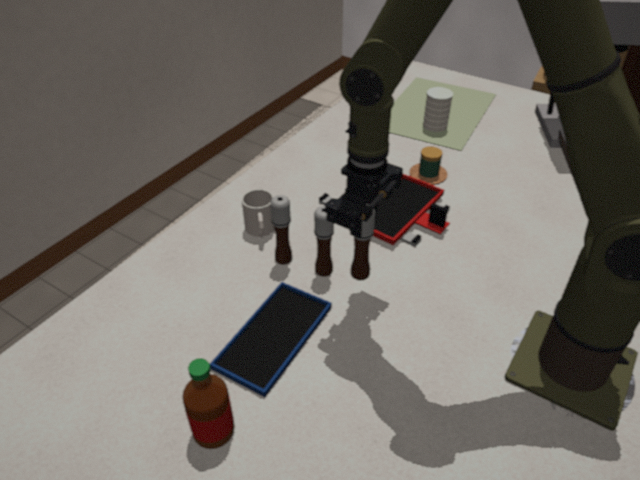

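Emit:
carry_out(
  commands=[
    [0.002,0.012,0,0,0,0],
    [0.007,0.036,0,0,0,0],
    [0.014,0.072,0,0,0,0],
    [0.023,0.115,0,0,0,0],
    [0.031,0.16,0,0,0,0],
    [0.04,0.205,0,0,0,0],
    [0.049,0.25,0,0,0,0],
    [0.058,0.295,0,0,0,0],
    [0.066,0.336,0,0,0,0],
    [0.072,0.366,0,0,0,0],
    [0.075,0.383,0,0,0,0],
    [0.076,0.389,0,0,0,0],
  ],
)

```text
clock: 18.0
tool_pos: [0.5257, -0.3355, 0.1887]
eef_rot: [1.0, -0.002, -0.001, 0.001]
contact_force: [-0.2, -0.5, -5.5]
opening: 0.494
```

Emit:
carry_out(
  commands=[
    [0,0,0,0,0,0],
    [0,0,0,0,0,0],
    [0,0,0.01,0,0,0],
    [0,0,0.02,0,0,0],
    [0,0,0.028,0,0,0],
    [0,0,0.033,0,0,0],
    [0,0,0.033,0,0,0],
    [0,0,0.033,0,0,0],
  ],
)

```text
clock: 18.8
tool_pos: [0.5275, -0.3314, 0.1562]
eef_rot: [1.0, 0.0, 0.0, 0.0]
contact_force: [0.4, -0.8, -3.9]
opening: 0.493
```

Run:
```python
from h import *
st(); p=wsnap('w9.png'); st()
for l in('mill_1',): print(l,[(np.round(d['xyz'],3).tolist(),round(d['p'],2)) for d in r.spot_point(p,l)])
```

```text
t 18.8 pos [ 0.5275 -0.3314  0.1562] yaw 0.03 tilt [ 0.     -0.0001] F [ 0.4  -0.75 -3.9 ] M [ 0.03 -0.02  0.01] op 0.493
t 18.85 pos [ 0.5277 -0.3315  0.1564] yaw 0.03 tilt [ 0.0006 -0.0004] F [ 0.39 -0.32 -5.4 ] M [ 0.05  0.01 -0.01] op 0.491
mill_1 [([0.528, -0.329, 0.027], 0.57)]
```

View pics/w9.png

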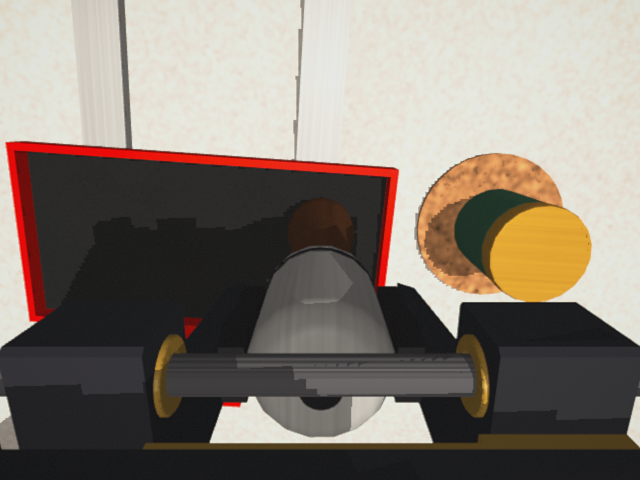

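Emit:
carry_out(
  commands=[
    [0,0,0.004,0,0,0],
    [0,0,0.007,0,0,0],
    [0,0,0.009,0,0,0],
    [0,0,0.0105,0,0,0],
    [0,0,0.0105,0,0,0],
    [0,0,0.0105,0,0,0],
  ],
)

```text
clock: 19.5
tool_pos: [0.5274, -0.3313, 0.1457]
eef_rot: [1.0, 0.0, 0.0, 0.0]
contact_force: [-0.2, 0.7, -5.2]
opening: 0.49
```

Run:
```python
from h import *
for i in range(3): st(); p=wsnap('w10.png')
```

```text
t 19.5 pos [ 0.5274 -0.3313  0.1457] yaw 0.03 tilt [ 0.0001 -0.0001] F [-0.24  0.66 -5.23] M [0.03 0.02 0.02] op 0.49
t 19.55 pos [ 0.5274 -0.3313  0.1458] yaw 0.03 tilt [ 0.0001 -0.0001] F [ 0.24  0.06 -5.55] M [ 0.05  0.07 -0.05] op 0.492
t 19.6 pos [ 0.5274 -0.3314  0.1458] yaw 0.03 tilt [ 0.0002 -0.0002] F [-0.17 -0.51 -4.51] M [0.06 0.02 0.03] op 0.492
```

Emit:
carry_out(
  commands=[
    [0,0,0.001,0,0,0],
    [0,0,0.001,0,0,0],
    [0,0,0.001,0,0,0],
  ],
)

```text
clock: 19.95
tool_pos: [0.5276, -0.3315, 0.1453]
eef_rot: [1.0, 0.0, 0.0, 0.0]
contact_force: [-0.2, 1.2, 1.6]
opening: 0.491
```

Emit:
carry_out(
  commands=[
    [0,0,0.001,0,0,0],
    [0,0,0.001,0,0,0],
    [0,0,0.001,0,0,0],
  ],
)

```text
clock: 20.25
tool_pos: [0.5282, -0.3315, 0.1452]
eef_rot: [1.0, 0.0, 0.001, 0.0]
contact_force: [-1.6, 1.4, 7.7]
opening: 0.489
```

Emit:
carry_out(
  commands=[
    [0,0,-0.001,0,0,0],
    [0,0,-0.001,0,0,0],
  ],
)

```text
clock: 20.45
tool_pos: [0.5281, -0.3315, 0.1453]
eef_rot: [1.0, 0.0, 0.001, 0.0]
contact_force: [0.2, 0.5, 2.7]
opening: 0.49
```

Emit:
carry_out(
  commands=[
    [0,0,0,0,0,0],
    [0,0,0,0,0,0],
    [0,0,0,0,0,0],
    [0,0,0,0,0,0],
    [0,0,-0.01,0,0,0],
    [0,0,-0.03,0,0,0],
    [0,0,-0.06,0,0,0],
    [0,0,-0.1,0,0,0],
    [0,0,-0.115,0,0,0],
    [0,0,-0.115,0,0,0],
  ],
  fingers=70,
)

```text
clock: 21.45
tool_pos: [0.529, -0.3323, 0.2633]
eef_rot: [1.0, 0.0, 0.003, 0.002]
contact_force: [0.1, -0.7, 0.9]
opening: 0.729
```

Run:
```python
from h import *
st(); p=wsnap('w11.png'); st(); print(row(.556,.04,.26,0))
```

```text
t 21.45 pos [ 0.529  -0.3323  0.2633] yaw 0.01 tilt [ 0.006  -0.0033] F [ 0.13 -0.75  0.91] M [0.06 0.02 0.03] op 0.729
t 21.5 pos [ 0.5279 -0.3316  0.2611] yaw 0.02 tilt [ 0.0024 -0.0014] F [ 0.09  0.04 -0.55] M [-0.01  0.06 -0.02] op 0.726
[ 0.0283 -0.3716  0.0006  0.0806 -0.1388  0.0229]
```

View pics/w11.png

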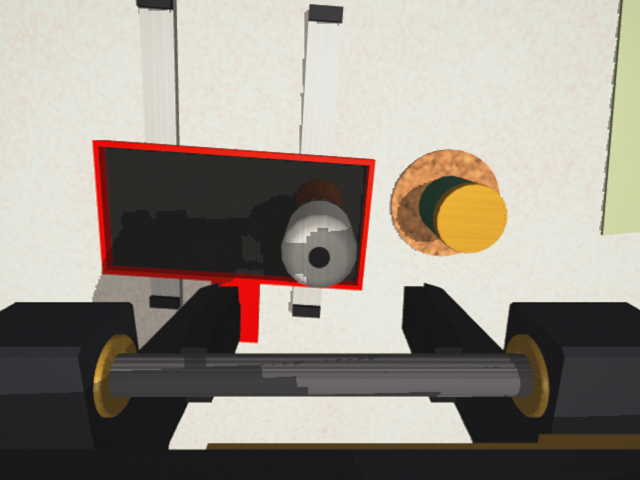

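Emit:
carry_out(
  commands=[
    [0.0285,-0.3725,0,0,0,0],
    [0.0285,-0.3725,0,0,0,0],
    [0.0285,-0.3725,0,0,0,0],
    [0.0285,-0.3725,0,0,0,0],
    [0.0285,-0.3725,0,0,0,0],
    [0.0285,-0.3725,0,0,0,0],
    [0.0285,-0.3725,0,0,0,0],
    [0.0285,-0.3725,0,0,0,0],
    [0.0285,-0.3725,0,0,0,0],
    [0.0285,-0.3725,0,0,0,0],
    [0.0285,-0.3725,0,0,0,0],
    [0.0285,-0.3725,0,0,0,0],
  ],
  fingers=0,
)

```text
clock: 22.7
tool_pos: [0.5555, 0.0388, 0.2594]
eef_rot: [1.0, -0.001, -0.0, 0.001]
contact_force: [-0.2, 0.3, -0.5]
opening: 0.998
```

Run:
```python
from h import *
st(); p=wsnap('w12.png'); st()
for l in('mill_1',): print(l,[(np.round(d['xyz'],3).tolist(),round(d['p'],2)) for d in r.spot_point(p,l)])
```

```text
t 22.7 pos [0.5555 0.0388 0.2594] yaw -0.17 tilt [-0.0008 -0.0013] F [-0.21  0.28 -0.47] M [ 0.02  0.09 -0.02] op 0.998
t 22.75 pos [0.5556 0.0392 0.2595] yaw -0.15 tilt [-0.0004 -0.0009] F [-0.22  0.49  0.27] M [ 0.07  0.04 -0.02] op 1.002
mill_1 [([0.659, 0.059, -0.002], 0.88), ([0.553, 0.04, 0.001], 0.64)]
```

View pics/w12.png

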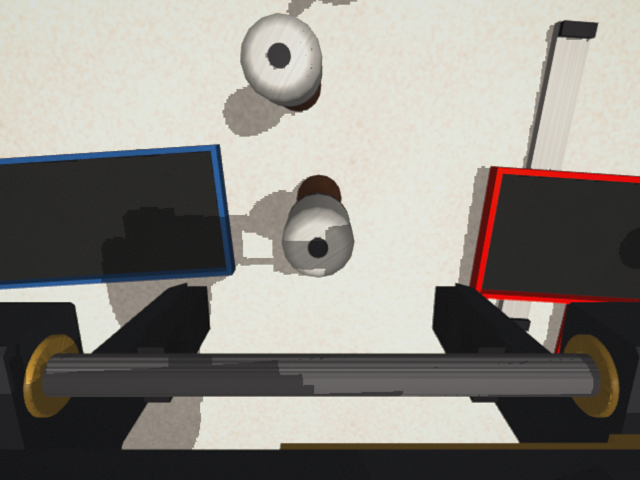

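Emit:
carry_out(
  commands=[
    [0,-0.0005,0.03,0,0,0],
    [0,-0.0005,0.07,0,0,0],
    [0,-0.0005,0.11,0,0,0],
    [0,-0.0005,0.13,0,0,0],
    [0,-0.0005,0.13,0,0,0],
    [0,-0.0005,0.13,0,0,0],
    [0,-0.0005,0.13,0,0,0],
  ],
)

```text
clock: 23.5
tool_pos: [0.5569, 0.0415, 0.1312]
eef_rot: [1.0, -0.0, 0.002, -0.0]
contact_force: [-0.5, 0.1, -0.0]
opening: 0.998
```

Emit:
carry_out(
  commands=[
    [0,0,0,0,0,0],
    [0,0,0,0,0,0],
    [0,0,0,0,0,0],
    [0,0,0,0,0,0],
    [0,0,0,0,0,0],
    [0,0,0,0,0,0],
    [0,0,0,0,0,0],
    [0,0,0,0,0,0],
  ],
  fingers=255,
  grip_force=40,
)

```text
clock: 24.3
tool_pos: [0.5557, 0.0413, 0.1297]
eef_rot: [1.0, 0.0, -0.0, 0.0]
contact_force: [0.0, -0.9, 1.1]
opening: 0.488
```

Emit:
carry_out(
  commands=[
    [0,0,-0.005,0,0,0],
    [0,0,-0.015,0,0,0],
    [0,0,-0.03,0,0,0],
    [0,0,-0.045,0,0,0],
    [0,0,-0.055,0,0,0],
    [0,0,-0.06,0,0,0],
    [0,0,-0.06,0,0,0],
    [0,0,-0.06,0,0,0],
    [0,0,-0.06,0,0,0],
    [0,0,-0.06,0,0,0],
  ],
)

```text
clock: 25.3
tool_pos: [0.5553, 0.0417, 0.1891]
eef_rot: [1.0, 0.0, -0.001, 0.0]
contact_force: [0.2, 0.3, -4.1]
opening: 0.49
```

Run:
```python
from h import *
F=[]
for i in range(6):
    s=r.get_state(); F.append(s['contact_force']); p=wsnap('w13.png' if i==0 else None)
print(np.mean(F,0),np.std(F,0)); st()
```

```text
[ 0.05567537  0.35398804 -4.66149778] [0.32383987 0.19879563 0.30216477]
t 25.6 pos [0.5556 0.0417 0.1896] yaw 0.03 tilt [-0.0001 -0.0001] F [ 0.11  0.19 -4.2 ] M [ 0.02  0.03 -0.02] op 0.492
```

View pics/w13.png

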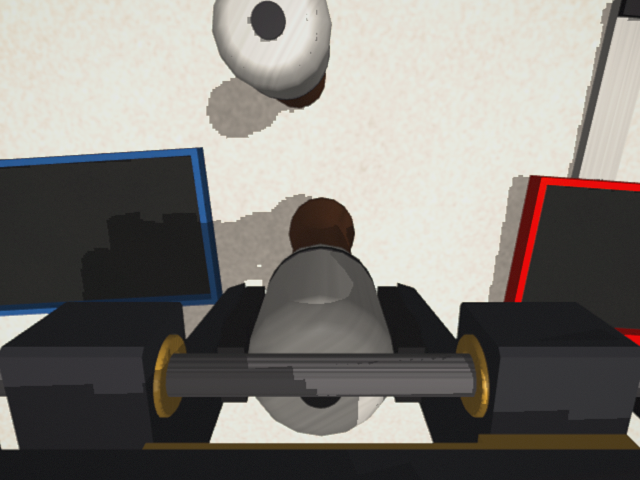

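Emit:
carry_out(
  commands=[
    [-0.001,0.012,0,0,0,0],
    [-0.003,0.036,0,0,0,0],
    [-0.006,0.072,0,0,0,0],
    [-0.009,0.114,0,0,0,0],
    [-0.012,0.158,0,0,0,0],
    [-0.016,0.202,0,0,0,0],
    [-0.019,0.242,0,0,0,0],
    [-0.021,0.27,0,0,0,0],
    [-0.023,0.286,0,0,0,0],
    [-0.023,0.293,0,0,0,0],
    [-0.023,0.293,0,0,0,0],
    [-0.023,0.293,0,0,0,0],
  ],
)

```text
clock: 26.8
tool_pos: [0.5334, -0.249, 0.1897]
eef_rot: [1.0, 0.002, 0.0, -0.001]
contact_force: [-0.4, 0.6, -4.8]
opening: 0.487
```

Emit:
carry_out(
  commands=[
    [0,0,0.01,0,0,0],
    [0,0,0.02,0,0,0],
    [0,0,0.03,0,0,0],
    [0,0,0.036,0,0,0],
    [0,0,0.04,0,0,0],
    [0,0,0.041,0,0,0],
    [0,0,0.041,0,0,0],
    [0,0,0.041,0,0,0],
  ],
)

```text
clock: 27.6
tool_pos: [0.5331, -0.2515, 0.1491]
eef_rot: [1.0, 0.0, 0.0, 0.0]
contact_force: [0.6, -0.4, -4.9]
opening: 0.489
```

Run:
```python
from h import *
for i in range(3): st(); p=wsnap('w14.png')
```

```text
t 27.6 pos [ 0.5331 -0.2515  0.1491] yaw 0.02 tilt [ 0.0008 -0.0004] F [ 0.58 -0.42 -4.87] M [ 0.06 -0.01  0.05] op 0.489
t 27.65 pos [ 0.5331 -0.2515  0.1491] yaw 0.02 tilt [ 0.0009 -0.0004] F [-0.01  0.63 -4.41] M [ 0.05 -0.01  0.02] op 0.493
t 27.7 pos [ 0.5331 -0.2515  0.1491] yaw 0.02 tilt [ 0.0008 -0.0003] F [ 0.42  0.06 -4.33] M [ 0.05  0.06 -0.01] op 0.488
```

View pics/w14.png

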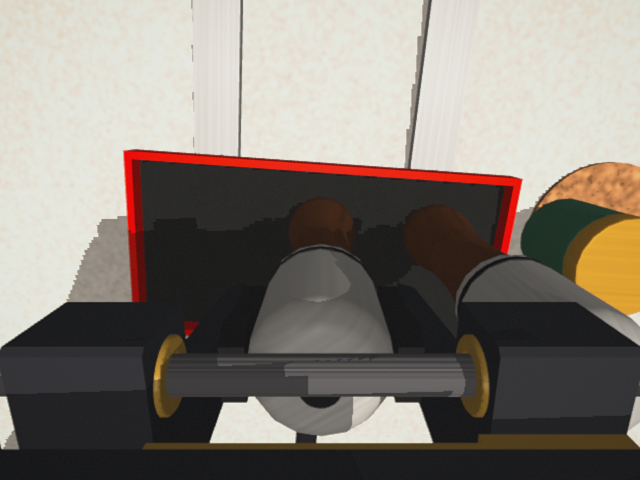

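Emit:
carry_out(
  commands=[
    [0,0,0.0015,0,0,0],
    [0,0,0.003,0,0,0],
    [0,0,0.003,0,0,0],
  ],
)

```text
clock: 28.05
tool_pos: [0.5329, -0.2514, 0.1457]
eef_rot: [1.0, 0.0, 0.0, 0.0]
contact_force: [0.5, -0.5, -3.6]
opening: 0.489
```

Emit:
carry_out(
  commands=[
    [0,0,0.001,0,0,0],
    [0,0,0.001,0,0,0],
    [0,0,0.001,0,0,0],
  ],
)

```text
clock: 28.35
tool_pos: [0.5333, -0.2515, 0.1457]
eef_rot: [1.0, 0.0, 0.001, 0.0]
contact_force: [-1.7, 0.7, 6.1]
opening: 0.489
```

Emit:
carry_out(
  commands=[
    [0,0,-0.0008,0,0,0],
    [0,0,-0.0008,0,0,0],
  ],
)

```text
clock: 28.55
tool_pos: [0.5331, -0.2514, 0.1457]
eef_rot: [1.0, 0.0, 0.0, 0.0]
contact_force: [-0.3, -0.4, 2.0]
opening: 0.489
```

Emit:
carry_out(
  commands=[
    [0,0,0,0,0,0],
    [0,0,0,0,0,0],
    [0,0,0,0,0,0],
    [0,0,0,0,0,0],
    [0,0,-0.01,0,0,0],
    [0,0,-0.03,0,0,0],
    [0,0,-0.06,0,0,0],
    [0,0,-0.1,0,0,0],
    [0,0,-0.115,0,0,0],
    [0,0,-0.115,0,0,0],
  ],
  fingers=87,
)

```text
clock: 29.55
tool_pos: [0.5345, -0.252, 0.2639]
eef_rot: [1.0, 0.0, 0.003, 0.001]
contact_force: [0.3, -0.6, 0.8]
opening: 0.66
```

Run:
```python
from h import *
st(); p=wsnap('w15.png'); st(); print(row(.659,.060,.26,0))
```

```text
t 29.55 pos [ 0.5345 -0.252   0.2639] yaw 0.01 tilt [ 0.0062 -0.0025] F [ 0.34 -0.6   0.76] M [ 0.06  0.02 -0.03] op 0.66
t 29.6 pos [ 0.5333 -0.2516  0.2619] yaw 0.02 tilt [ 0.0026 -0.0011] F [-0.47  0.6   0.13] M [0.03 0.07 0.01] op 0.658
[ 0.1258 -0.3115  0.0018  0.0647 -0.1474  0.021 ]
```

View pics/w15.png

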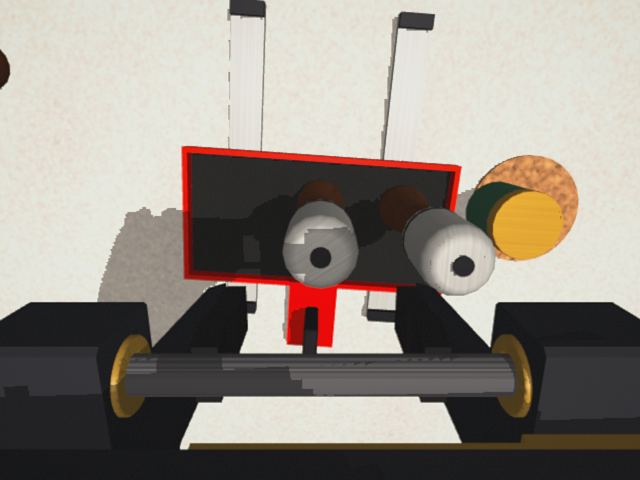

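Both mills stand. I'll move to the third.

Emit:
carry_out(
  commands=[
    [0.1265,-0.311,0,0,0,0],
    [0.1265,-0.311,0,0,0,0],
    [0.1265,-0.311,0,0,0,0],
    [0.1265,-0.311,0,0,0,0],
    [0.1265,-0.311,0,0,0,0],
    [0.1265,-0.311,0,0,0,0],
    [0.1265,-0.311,0,0,0,0],
    [0.1265,-0.311,0,0,0,0],
    [0.1265,-0.311,0,0,0,0],
    [0.1265,-0.311,0,0,0,0],
    [0.1265,-0.311,0,0,0,0],
    [0.1265,-0.311,0,0,0,0],
  ],
  fingers=0,
)

```text
clock: 30.8
tool_pos: [0.659, 0.058, 0.2605]
eef_rot: [1.0, -0.001, -0.0, 0.0]
contact_force: [-0.7, 0.6, -0.2]
opening: 0.997
```

Run:
```python
from h import *
st(); p=wsnap('w16.png'); st()
for l in('mill_1',): print(l,[(np.round(d['xyz'],3).tolist(),round(d['p'],2)) for d in r.spot_point(p,l)])
```

```text
t 30.8 pos [0.659  0.058  0.2605] yaw -0.1 tilt [-0.0002 -0.0008] F [-0.67  0.56 -0.16] M [ 0.01 -0.03  0.03] op 0.997
t 30.85 pos [0.6591 0.0584 0.2606] yaw -0.08 tilt [-0.     -0.0005] F [ 0.68 -0.46 -0.92] M [0.04 0.02 0.06] op 1.002
mill_1 [([0.659, 0.057, 0.0], 0.84)]
```

View pics/w16.png

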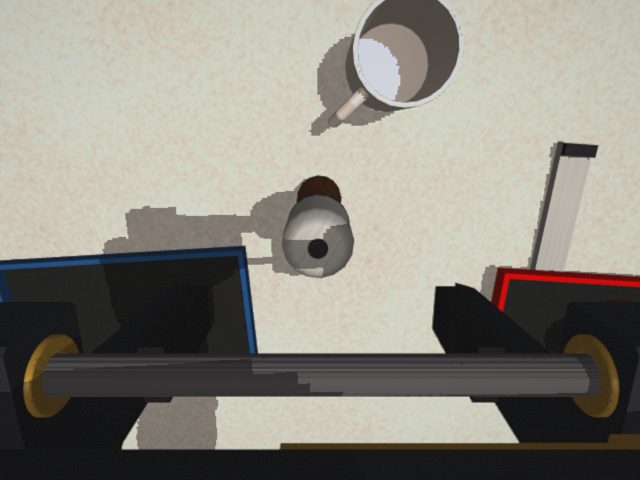

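Emit:
carry_out(
  commands=[
    [0,0,0.03,0,0,0],
    [0,0,0.07,0,0,0],
    [0,0,0.11,0,0,0],
    [0,0,0.131,0,0,0],
    [0,0,0.131,0,0,0],
    [0,0,0.131,0,0,0],
    [0,0,0.131,0,0,0],
  ],
)

```text
clock: 31.6
tool_pos: [0.6606, 0.0598, 0.1315]
eef_rot: [1.0, 0.0, 0.002, -0.0]
contact_force: [0.2, -0.1, 0.0]
opening: 1.002
```

Emit:
carry_out(
  commands=[
    [0,0,0,0,0,0],
    [0,0,0,0,0,0],
    [0,0,0,0,0,0],
    [0,0,0,0,0,0],
    [0,0,0,0,0,0],
    [0,0,0,0,0,0],
    [0,0,0,0,0,0],
    [0,0,0,0,0,0],
  ],
  fingers=255,
  grip_force=40,
)

```text
clock: 32.4
tool_pos: [0.6592, 0.0598, 0.1295]
eef_rot: [1.0, 0.0, 0.0, -0.0]
contact_force: [-1.2, 0.7, -0.2]
opening: 0.488
```

Emit:
carry_out(
  commands=[
    [0,0,-0.005,0,0,0],
    [0,0,-0.015,0,0,0],
    [0,0,-0.03,0,0,0],
    [0,0,-0.045,0,0,0],
    [0,0,-0.055,0,0,0],
    [0,0,-0.06,0,0,0],
    [0,0,-0.06,0,0,0],
    [0,0,-0.06,0,0,0],
    [0,0,-0.06,0,0,0],
    [0,0,-0.06,0,0,0],
  ],
)

```text
clock: 33.4
tool_pos: [0.6587, 0.0596, 0.1888]
eef_rot: [1.0, 0.0, -0.001, 0.0]
contact_force: [-0.1, 0.7, -5.2]
opening: 0.488
```

Run:
```python
from h import *
F=[]
for i in range(6):
    s=r.get_state(); F.append(s['contact_force']); p=wsnap('w17.png' if i==0 else None)
print(np.mean(F,0),np.std(F,0)); st()
```

```text
[ 0.12792838  0.43423817 -5.07516056] [0.43961477 0.49104945 0.6213309 ]
t 33.7 pos [0.6592 0.0597 0.1894] yaw 0.03 tilt [-0.0001 -0.0001] F [ 0.41  0.7  -5.17] M [ 0.   -0.01 -0.05] op 0.491
```

View pics/w17.png

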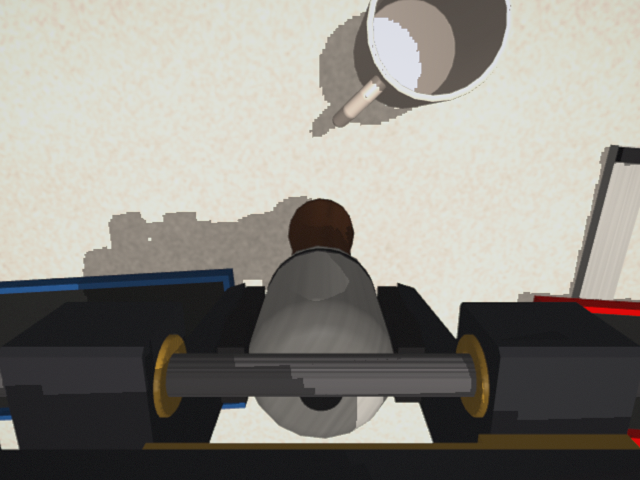

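Emit:
carry_out(
  commands=[
    [-0.005,0.01,0,0,0,0],
    [-0.015,0.03,0,0,0,0],
    [-0.032,0.062,0,0,0,0],
    [-0.052,0.1,0,0,0,0],
    [-0.073,0.14,0,0,0,0],
    [-0.092,0.177,0,0,0,0],
    [-0.107,0.205,0,0,0,0],
    [-0.116,0.222,0,0,0,0],
    [-0.12,0.23,0,0,0,0],
    [-0.121,0.2315,0,0,0,0],
    [-0.121,0.2315,0,0,0,0],
    [-0.121,0.2315,0,0,0,0],
  ],
)

```text
clock: 34.9
tool_pos: [0.5392, -0.17, 0.1896]
eef_rot: [1.0, 0.002, 0.001, -0.001]
contact_force: [-0.4, -0.2, -5.7]
opening: 0.494
```

Run:
```python
from h import *
for i in range(3): st(); p=wsnap('w18.png')
```

```text
t 34.9 pos [ 0.5392 -0.17    0.1896] yaw 0.17 tilt [0.001  0.0011] F [-0.4  -0.16 -5.71] M [ 0.05 -0.03 -0.02] op 0.494
t 34.95 pos [ 0.5392 -0.17    0.1895] yaw 0.18 tilt [0.0008 0.0009] F [ 0.38 -0.4  -4.5 ] M [ 0.03 -0.   -0.08] op 0.489
t 35.0 pos [ 0.5391 -0.1702  0.1895] yaw 0.17 tilt [0.0006 0.0007] F [ 0.54  0.06 -5.47] M [ 0.01  0.1  -0.06] op 0.493
```

View pics/w18.png

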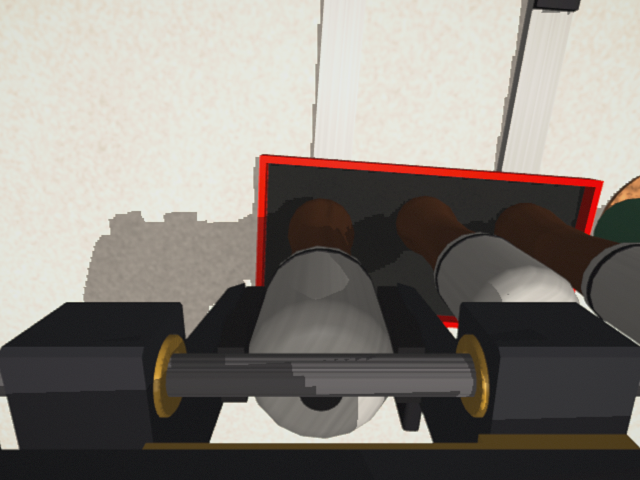

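Emit:
carry_out(
  commands=[
    [0,0,0.01,0,0,0],
    [0,0,0.02,0,0,0],
    [0,0,0.03,0,0,0],
    [0,0,0.037,0,0,0],
    [0,0,0.041,0,0,0],
    [0,0,0.043,0,0,0],
    [0,0,0.043,0,0,0],
    [0,0,0.043,0,0,0],
  ],
)

```text
clock: 35.85
tool_pos: [0.5386, -0.1719, 0.1468]
eef_rot: [1.0, 0.0, 0.0, 0.0]
contact_force: [0.2, 0.2, -4.7]
opening: 0.492
```

Emit:
carry_out(
  commands=[
    [0,0,0.001,0,0,0],
    [0,0,0.001,0,0,0],
    [0,0,0.001,0,0,0],
  ],
)

```text
clock: 36.15
tool_pos: [0.5384, -0.1719, 0.1457]
eef_rot: [1.0, 0.0, 0.0, 0.0]
contact_force: [-0.9, 0.7, -5.1]
opening: 0.492
```

Emit:
carry_out(
  commands=[
    [0,0,0.001,0,0,0],
    [0,0,0.001,0,0,0],
    [0,0,0.001,0,0,0],
  ],
)

```text
clock: 36.45
tool_pos: [0.5388, -0.1719, 0.1454]
eef_rot: [1.0, 0.0, 0.001, 0.0]
contact_force: [-0.9, 1.0, 5.3]
opening: 0.489
```

Emit:
carry_out(
  commands=[
    [0,0,-0.0006,0,0,0],
    [0,0,-0.0006,0,0,0],
  ],
)

```text
clock: 36.65
tool_pos: [0.5387, -0.1719, 0.1454]
eef_rot: [1.0, 0.0, 0.0, 0.0]
contact_force: [-1.2, -0.0, 3.8]
opening: 0.49
```

Emit:
carry_out(
  commands=[
    [0,0,0,0,0,0],
    [0,0,0,0,0,0],
    [0,0,0,0,0,0],
    [0,0,0,0,0,0],
    [0,0,-0.01,0,0,0],
    [0,0,-0.03,0,0,0],
    [0,0,-0.06,0,0,0],
    [0,0,-0.1,0,0,0],
    [0,0,-0.115,0,0,0],
    [0,0,-0.115,0,0,0],
    [0,0,-0.115,0,0,0],
  ],
  fingers=87,
)

```text
clock: 37.75
tool_pos: [0.5379, -0.1718, 0.2601]
eef_rot: [1.0, 0.0, -0.0, 0.0]
contact_force: [-0.2, 1.1, 0.6]
opening: 0.653
```

Run:
```python
from h import *
st(); p=wsnap('w20.png'); p=snap('top','t20.png'); 
for l in('mill_1','tray_floor','tin','tray_handle','mug','juice'): print(l,[(np.round(d['xyz'],3).tolist(),round(d['p'],2)) for d in r.spot_point(p,l)])
p=snap('side','s20.png')
st(); print(row(.397,-.2415,.26,-4))
```

```text
t 37.75 pos [ 0.5379 -0.1718  0.2601] yaw 0.03 tilt [-0.0001 -0.0001] F [-0.15  1.13  0.59] M [0.07 0.05 0.  ] op 0.653
mill_1 [([0.784, -0.004, 0.001], 0.67)]
tray_floor []
tin [([0.523, -0.432, 0.002], 0.68)]
tray_handle [([0.401, -0.245, 0.067], 0.74)]
mug [([0.78, -0.007, -0.001], 0.56)]
juice [([0.5, 0.487, -0.002], 0.7)]
t 38.2 pos [ 0.5381 -0.1717  0.2597] yaw 0.03 tilt [-0.0007  0.0002] F [-0.03  0.64 -1.88] M [ 0.    0.06 -0.  ] op 0.657
[-1.4120e-01  6.9700e-02 -2.0000e-04 -9.7000e-03  4.2400e-02  4.0331e+00]
```

View pics/t20.png

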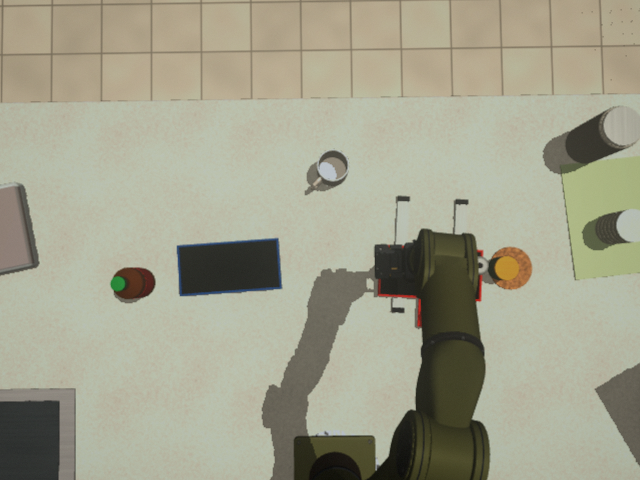

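View pics/s20.png

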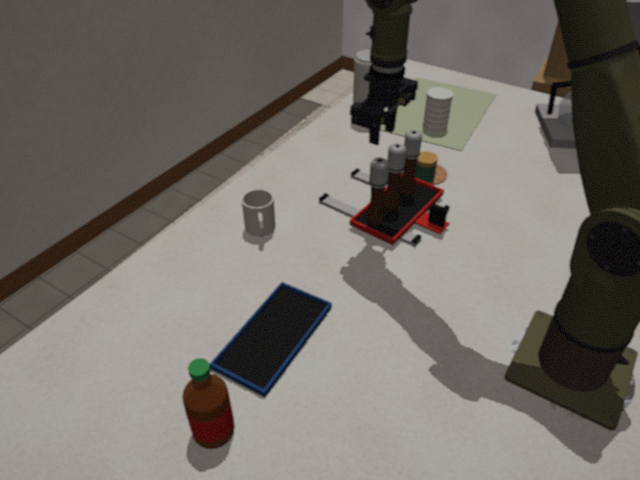

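The tin was knocked toward the tray: its lid is at px (506,268) and it now overhangs the mat. All three mills stand in the red tray. I'll fix the tin first, with the jaws along x so the gripper body stays clear of the mills.

Run:
```python
from h import *
t=cv2.imread('pics/t20.png')
p=snap('top'); s=snap('side')
m=cv2.inRange(cv2.cvtColor(p['img'],cv2.COLOR_BGR2HSV),(16,170,120),(26,255,255)); m[:,:480]=0;m[:,540:]=0
n,l,ss,c=cv2.connectedComponentsWithStats(m); k=1+np.argmax(ss[1:,4]); print(ss[k],c[k],onz(p,*c[k],.074))
for q in(p,s): print([(np.round(d['xyz'],3).tolist(),round(d['p'],2)) for d in r.spot_point(q,'tin')])
cv2.imwrite('pics/t20z.png',cv2.resize(p['img'][220:320,470:550],None,fx=5,fy=5,interpolation=cv2.INTER_CUBIC))
print(np.degrees(r.get_state()['q'])); st(); print(row(.522,-.432,.26,-85))
```

```text
[495 256  24  25 470] [506.59361702 267.84255319] [ 0.52100332 -0.4306467   0.074     ]
[([0.522, -0.429, 0.002], 0.89)]
[([0.521, -0.428, 0.006], 0.83)]
[ 18.13200299  33.2920371   -8.44268798  98.89278249   6.20319822
  48.26549312 -83.05088241]
t 38.4 pos [ 0.5383 -0.1718  0.2601] yaw 0.03 tilt [ 0.     -0.0001] F [-0.3  -0.19  0.17] M [ 0.    0.04 -0.01] op 0.658
[-1.64000e-02  2.60200e-01  1.00000e-04  8.00000e-04 -4.00000e-03
  8.50277e+01]
```

View pics/t20z.png

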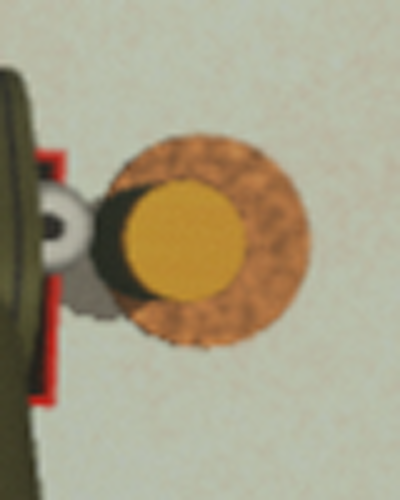

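Emit:
carry_out(
  commands=[
    [-0.017,0.258,0,0,0,70],
    [-0.017,0.258,0,0,0,70],
    [-0.017,0.258,0,0,0,70],
    [-0.017,0.258,0,0,0,70],
    [-0.017,0.258,0,0,0,70],
    [-0.017,0.258,0,0,0,70],
    [-0.017,0.258,0,0,0,70],
    [-0.017,0.258,0,0,0,70],
    [-0.017,0.258,0,0,0,70],
    [-0.017,0.258,0,0,0,70],
    [-0.017,0.258,0,0,0,70],
    [-0.017,0.258,0,0,0,70],
  ],
  fingers=0,
)

```text
clock: 39.6
tool_pos: [0.5215, -0.4297, 0.2602]
eef_rot: [0.82, -0.573, 0.0, -0.0]
contact_force: [-0.0, -0.1, 0.7]
opening: 1.001
```

Run:
```python
from h import *
print(np.degrees(r.get_state()['q']).round(1)); st(); p=wsnap('w21.png')
m=cv2.inRange(cv2.cvtColor(p['img'],cv2.COLOR_BGR2HSV),(18,150,120),(28,255,255)); n,l,ss,c=cv2.connectedComponentsWithStats(m)
for k in 1+np.argsort(-ss[1:,4])[:3]: print(ss[k],c[k],onz(p,*c[k],.074))
print([(np.round(d['xyz'],3).tolist(),round(d['p'],2)) for d in r.spot_point(p,'tin')]); st(); print(row(.5215,-.430,.26,-70))
```

```text
[  30.    42.7   11.1   79.2   -8.8   58.9 -117. ]
t 39.6 pos [ 0.5215 -0.4297  0.2602] yaw -69.87 tilt [0.0003 0.0001] F [-0.01 -0.09  0.75] M [0.11 0.01 0.02] op 1.001
[ 285  175   71   71 3911] [319.9764766  209.77166965] [ 0.52283382 -0.43036029  0.074     ]
[607 364  12  36 219] [613.25114155 380.94977169] [ 0.20671296 -0.37102898  0.074     ]
[ 23 367  11  32 185] [ 27.56216216 383.63243243] [ 0.72501926 -0.17819055  0.074     ]
[([0.522, -0.432, 0.006], 0.59)]
t 39.7 pos [ 0.5214 -0.4298  0.2602] yaw -69.92 tilt [0.0002 0.    ] F [-0.39  0.32 -0.21] M [ 0.08 -0.03  0.03] op 1.001
[ 0.0002  0.      0.0002 -0.013  -0.0046  0.0833]
```

View pics/w21.png

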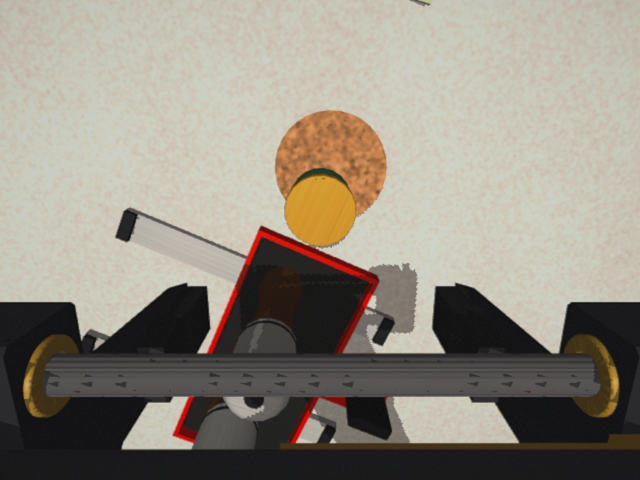

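Run:
```python
from h import *
p=snap('top','t21.png');p=snap('side','s21.png')
a=cv2.imread('pics/t21.png')[180:480,290:640];b=cv2.imread('pics/s21.png')[0:300,290:640]
cv2.imwrite('pics/c21.png',np.hstack([a,b]))
```

```text
(no output)
```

View pics/c21.png

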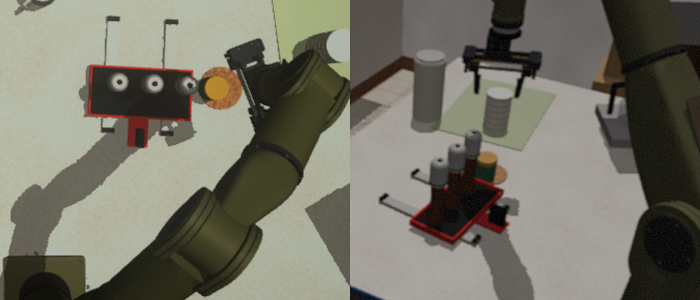

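Emit:
carry_out(
  commands=[
    [0,0,0.04,0,0,0],
    [0,0,0.085,0,0,0],
    [0,0,0.13,0,0,0],
    [0,0,0.17,0,0,0],
    [0,0,0.2,0,0,0],
    [0,0,0.216,0,0,0],
    [0,0,0.216,0,0,0],
    [0,0,0.216,0,0,0],
    [0,0,0.216,0,0,0],
  ],
)

```text
clock: 40.7
tool_pos: [0.5227, -0.431, 0.0463]
eef_rot: [0.819, -0.573, 0.002, 0.0]
contact_force: [0.6, 0.7, 0.0]
opening: 0.999
```

Emit:
carry_out(
  commands=[
    [0,0,0,0,0,0],
    [0,0,0,0,0,0],
    [0,0,0,0,0,0],
    [0,0,0,0,0,0],
    [0,0,0,0,0,0],
    [0,0,0,0,0,0],
    [0,0,0,0,0,0],
  ],
  fingers=255,
  grip_force=35,
)

```text
clock: 41.4
tool_pos: [0.5217, -0.4299, 0.0446]
eef_rot: [0.819, -0.573, 0.0, -0.0]
contact_force: [-0.6, 1.9, 5.0]
opening: 0.672
```

Run:
```python
from h import *
st(); p=wsnap('w22.png'); st(); print(row(.5215,-.4605,.06,-70))
```

```text
t 41.4 pos [ 0.5217 -0.4299  0.0446] yaw -69.97 tilt [ 0.0007 -0.0003] F [-0.65  1.86  5.01] M [ 0.35 -0.05 -0.02] op 0.672
t 41.45 pos [ 0.5217 -0.4299  0.0446] yaw -69.97 tilt [ 0.0006 -0.0003] F [-0.6   1.31  4.39] M [ 0.32 -0.02 -0.02] op 0.671
[ 0.0287  0.0107 -0.0154 -0.0272 -0.0274  0.0299]
```

View pics/w22.png

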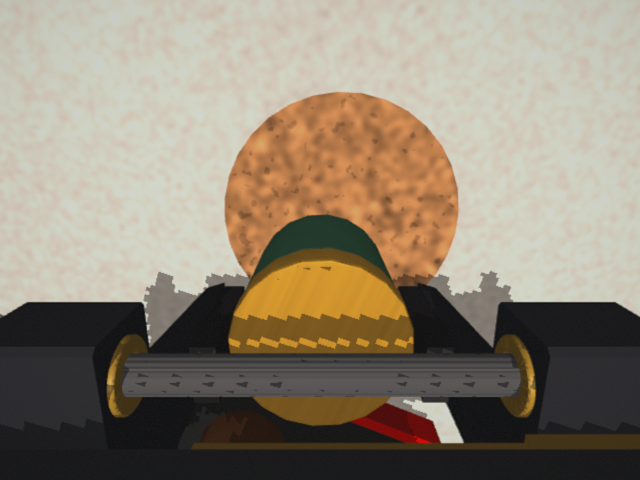

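Emit:
carry_out(
  commands=[
    [0,0,-0.006,0,0,0],
    [0,0,-0.015,0,0,0],
    [0.005,0.002,-0.015,0,0,0],
    [0.015,0.006,-0.015,0,0,0],
    [0.025,0.009,-0.015,0,0,0],
    [0.0295,0.0107,-0.015,0,0,0],
    [0.0295,0.0107,-0.015,0,0,0],
    [0.0295,0.0107,-0.008,0,0,0],
    [0.0295,0.0107,-0.003,0,0,0],
    [0.0295,0.0107,0,0,0,0],
    [0.0295,0.0107,0.0005,0,0,0],
    [0.0295,0.0107,0.0005,0,0,0],
  ],
)

```text
clock: 42.65
tool_pos: [0.5213, -0.46, 0.0446]
eef_rot: [0.819, -0.573, -0.001, -0.0]
contact_force: [-3.5, 3.4, 8.4]
opening: 0.67
```

Emit:
carry_out(
  commands=[
    [0,0,0,0,0,0],
    [0,0,0,0,0,0],
    [0,0,0,0,0,0],
    [0,0,0,0,0,0],
    [0,0,-0.03,0,0,0],
    [0,0,-0.07,0,0,0],
    [0,0,-0.12,0,0,0],
    [0,0,-0.17,0,0,0],
    [0,0,-0.215,0,0,0],
    [0,0,-0.215,0,0,0],
    [0,0,-0.215,0,0,0],
    [0,0,-0.215,0,0,0],
  ],
  fingers=35,
)

```text
clock: 43.85
tool_pos: [0.5207, -0.4603, 0.2568]
eef_rot: [0.819, -0.573, -0.002, -0.0]
contact_force: [0.8, 1.4, -0.8]
opening: 0.858
```

Run:
```python
from h import *
st(); p=wsnap('w23.png')
print([(np.round(d['xyz'],3).tolist(),round(d['p'],2)) for d in r.spot_point(p,'tin')]); st(); 
print(row(.397,-.2415,.26,-4)); print(row(.34,-.36,.26,-4));print(np.degrees(r.get_state()['q']).round(1))
```

```text
t 43.85 pos [ 0.5207 -0.4603  0.2568] yaw -69.97 tilt [-0.0025  0.0024] F [ 0.84  1.37 -0.8 ] M [ 0.08  0.02 -0.02] op 0.858
[([0.521, -0.459, 0.004], 0.78)]
t 43.95 pos [ 0.5207 -0.4603  0.2564] yaw -69.96 tilt [-0.003   0.0027] F [ 0.76 -0.57  0.03] M [ 0.03 -0.06 -0.02] op 0.865
[-2.48000e-01  4.13000e-02 -2.60000e-03 -2.17000e-02  2.40500e-01
 -6.59625e+01]
[-1.56200e-01  1.35500e-01 -2.80000e-03 -2.17000e-02  2.40500e-01
 -6.59625e+01]
[  32.5   44.8   10.9   75.1   -8.7   61.1 -115.4]
```

View pics/w23.png

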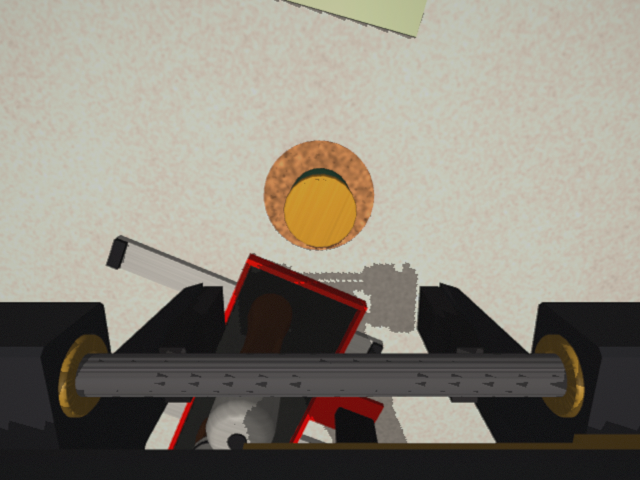

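Emit:
carry_out(
  commands=[
    [-0.251,0.0487,0,0,0,-66],
    [-0.251,0.0487,0,0,0,-66],
    [-0.251,0.0487,0,0,0,-66],
    [-0.251,0.0487,0,0,0,-66],
    [-0.251,0.0487,0,0,0,-66],
    [-0.251,0.0487,0,0,0,-66],
    [-0.251,0.0487,0,0,0,-66],
    [-0.251,0.0487,0,0,0,-66],
    [-0.251,0.0487,0,0,0,-66],
    [-0.251,0.0487,0,0,0,-66],
    [-0.251,0.0487,0,0,0,-66],
    [-0.251,0.0487,0,0,0,-66],
  ],
  fingers=120,
)

```text
clock: 45.15
tool_pos: [0.3897, -0.2421, 0.2584]
eef_rot: [0.999, -0.035, -0.0, -0.0]
contact_force: [-0.1, 0.3, 0.8]
opening: 0.528
```

Run:
```python
from h import *
st(); p=wsnap('w24.png')
print([(np.round(d['xyz'],3).tolist(),round(d['p'],2)) for d in r.spot_point(p,'tray_handle')]); 
p=snap('side','s24.png'); st()
print(row(.389,-.241,.042,-4))
```

```text
t 45.15 pos [ 0.3897 -0.2421  0.2584] yaw -4.04 tilt [-0.0004  0.    ] F [-0.11  0.33  0.76] M [ 0.   -0.01 -0.02] op 0.528
[]
t 45.3 pos [ 0.3898 -0.242   0.2586] yaw -4.0 tilt [-0.     -0.0001] F [-0.46 -0.69  0.46] M [ 0.1  -0.01 -0.02] op 0.525
[-0.0009 -0.001   0.2166  0.0047  0.0024  0.0047]
```

View pics/w24.png

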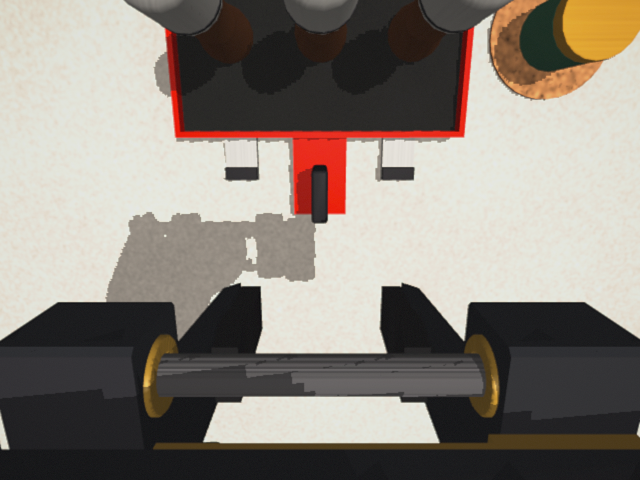

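View pics/s24.png

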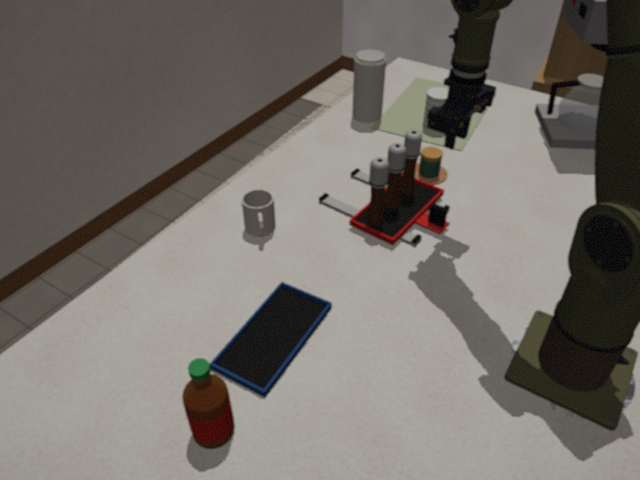

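Emit:
carry_out(
  commands=[
    [0,0,0.03,0,0,0],
    [0,0,0.065,0,0,0],
    [0,0,0.1,0,0,0],
    [0,0,0.12,0,0,0],
    [0,0,0.12,0,0,0],
    [0,0,0.12,0,0,0],
  ],
)

```text
clock: 45.9
tool_pos: [0.3899, -0.2421, 0.1389]
eef_rot: [0.999, -0.035, -0.0, 0.0]
contact_force: [0.4, -0.8, 0.0]
opening: 0.526
```

Run:
```python
from h import *
st(); p=wsnap('w25.png'); p=snap('side','s25.png'); 
a=cv2.imread('pics/w25.png'); b=p['img'][80:260,300:520]; cv2.imwrite('pics/c25.png',np.hstack([cv2.resize(a,(400,300)),cv2.resize(b,(367,300))]))
st()
```

```text
t 45.9 pos [ 0.3899 -0.2421  0.1389] yaw -3.98 tilt [-0.0002 -0.0001] F [ 0.4  -0.76  0.03] M [ 0.08 -0.   -0.  ] op 0.526
t 46.0 pos [ 0.3905 -0.2425  0.1397] yaw -3.98 tilt [ 0.0021 -0.0011] F [-0.12  0.06  0.7 ] M [0.04 0.03 0.03] op 0.531
```

View pics/c25.png

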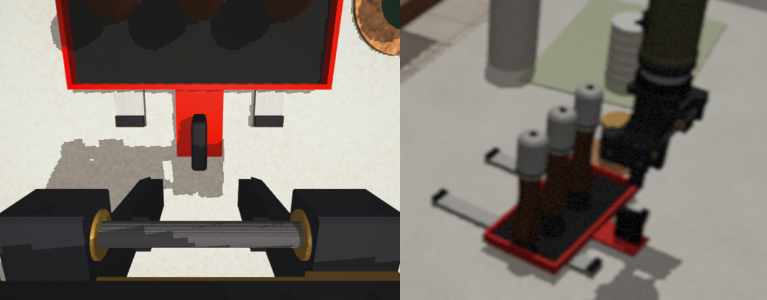

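Emit:
carry_out(
  commands=[
    [0,0,0.03,0,0,0],
    [0,0,0.06,0,0,0],
    [0,0,0.085,0,0,0],
    [0,0,0.096,0,0,0],
    [0,0,0.096,0,0,0],
    [0,0,0.096,0,0,0],
  ],
)

```text
clock: 46.6
tool_pos: [0.3904, -0.2425, 0.0436]
eef_rot: [0.999, -0.035, 0.001, 0.0]
contact_force: [-0.0, 0.2, -0.7]
opening: 0.529
```

Emit:
carry_out(
  commands=[
    [0,0,0,0,0,0],
    [0,0,0,0,0,0],
    [0,0,0,0,0,0],
    [0,0,0,0,0,0],
    [0,0,0,0,0,0],
    [0,0,0,0,0,0],
    [0,0,0,0,0,0],
  ],
  fingers=255,
  grip_force=25,
)

```text
clock: 47.3
tool_pos: [0.3901, -0.2409, 0.0429]
eef_rot: [0.999, -0.034, 0.0, -0.001]
contact_force: [0.6, 4.2, 6.0]
opening: 0.158
```

Run:
```python
from h import *
st(); p=snap('top','t26.png'); p=wsnap('w26.png'); st()
```

```text
t 47.3 pos [ 0.3901 -0.2409  0.0429] yaw -3.89 tilt [0.0005 0.0013] F [0.64 4.17 6.03] M [ 0.87 -0.06 -0.02] op 0.158
t 47.4 pos [ 0.39   -0.2409  0.043 ] yaw -3.89 tilt [0.0004 0.0013] F [0.87 4.11 5.5 ] M [ 0.91 -0.1  -0.01] op 0.158
```

View pics/w26.png

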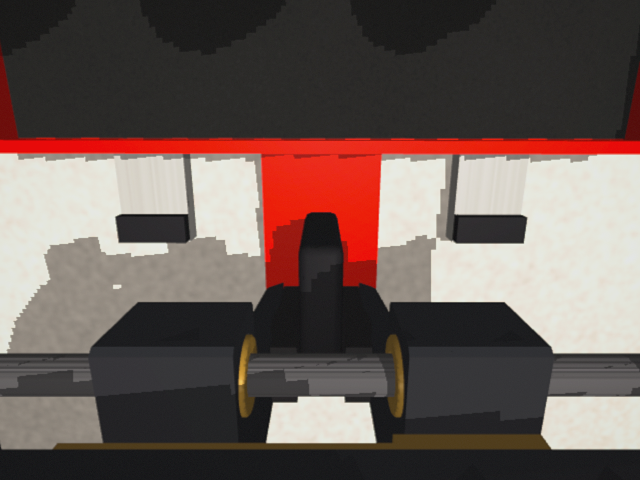

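Emit:
carry_out(
  commands=[
    [0.001,0,0,0,0,0],
    [0.0025,0,0,0,0,0],
    [0.005,0,0,0,0,0],
    [0.008,0,0,0,0,0],
    [0.011,0,0,0,0,0],
    [0.014,0,0,0,0,0],
    [0.017,0,0,0,0,0],
    [0.02,0,0,0,0,0],
    [0.023,0,0,0,0,0],
    [0.0255,0,0,0,0,0],
    [0.027,0,0,0,0,0],
    [0.028,0,0,0,0,0],
  ],
)

```text
clock: 48.6
tool_pos: [0.4168, -0.2427, 0.0429]
eef_rot: [0.999, -0.034, -0.001, -0.001]
contact_force: [-2.7, 3.9, 7.6]
opening: 0.161
```

Run:
```python
from h import *
st(); p=snap('side','s27.png'); cv2.imwrite('pics/s27z.png',cv2.resize(p['img'][80:280,300:520],None,fx=2.5,fy=2.5))
```

```text
t 48.6 pos [ 0.4168 -0.2427  0.0429] yaw -3.92 tilt [-0.002   0.0016] F [-2.65  3.87  7.56] M [ 0.85  0.32 -0.05] op 0.161
```

View pics/s27z.png

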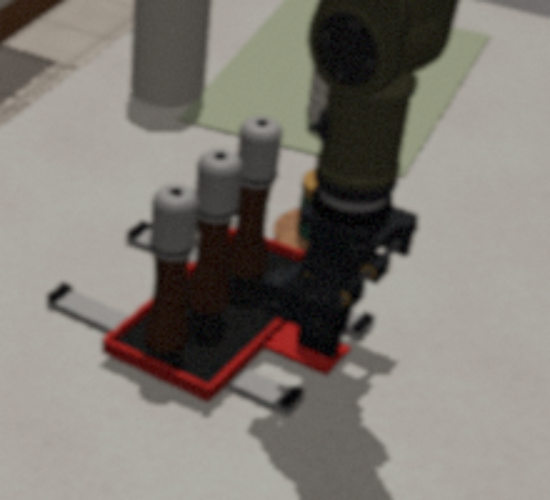

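Emit:
carry_out(
  commands=[
    [0.001,0,0,0,0,0],
    [0.0025,0,0,0,0,0],
    [0.005,0,0,0,0,0],
    [0.008,0,0,0,0,0],
    [0.011,0,0,0,0,0],
    [0.014,0,0,0,0,0],
    [0.017,0,0,0,0,0],
    [0.02,0,0,0,0,0],
    [0.023,0,0,0,0,0],
    [0.026,0,0,0,0,0],
    [0.029,0,0,0,0,0],
    [0.032,0,0,0,0,0],
  ],
)

```text
clock: 49.85
tool_pos: [0.4487, -0.245, 0.043]
eef_rot: [0.999, -0.034, -0.001, -0.001]
contact_force: [-2.0, 3.8, 6.8]
opening: 0.159
```

Emit:
carry_out(
  commands=[
    [0.003,0,0,0,0,0],
    [0.006,0,0,0,0,0],
    [0.009,0,0,0,0,0],
    [0.012,0,0,0,0,0],
    [0.015,0,0,0,0,0],
    [0.018,0,0,0,0,0],
    [0.021,0,0,0,0,0],
    [0.024,0,0,0,0,0],
    [0.027,0,0,0,0,0],
    [0.029,0,0,0,0,0],
    [0.03,0,0,0,0,0],
    [0.031,0,0,0,0,0],
  ],
)

```text
clock: 51.05
tool_pos: [0.4798, -0.2471, 0.043]
eef_rot: [0.999, -0.034, -0.001, -0.001]
contact_force: [-1.6, 3.8, 7.5]
opening: 0.156
```

Emit:
carry_out(
  commands=[
    [0.001,0,0,0,0,0],
    [0.002,0,0,0,0,0],
    [0.003,0,0,0,0,0],
    [0.004,0,0,0,0,0],
    [0.005,0,0,0,0,0],
    [0.006,0,0,0,0,0],
    [0.007,0,0,0,0,0],
    [0.008,0,0,0,0,0],
  ],
)

```text
clock: 51.85
tool_pos: [0.4877, -0.2477, 0.043]
eef_rot: [0.999, -0.034, -0.001, -0.001]
contact_force: [-2.4, 3.7, 7.0]
opening: 0.159
```

Emit:
carry_out(
  commands=[
    [0.001,0,0,0,0,0],
    [0.002,0,0,0,0,0],
    [0.003,0,0,0,0,0],
    [0.004,0,0,0,0,0],
    [0.005,0,0,0,0,0],
  ],
)

```text
clock: 52.35
tool_pos: [0.489, -0.2477, 0.043]
eef_rot: [0.999, -0.035, -0.004, -0.001]
contact_force: [-9.2, 3.9, 14.4]
opening: 0.156
```

Emit:
carry_out(
  commands=[
    [0.001,0,0,0,0,0],
    [0.002,0,0,0,0,0],
    [0.003,0,0,0,0,0],
    [0.004,0,0,0,0,0],
  ],
)

```text
clock: 52.75
tool_pos: [0.4891, -0.2477, 0.0429]
eef_rot: [0.999, -0.035, -0.008, -0.002]
contact_force: [-14.4, 6.0, 20.1]
opening: 0.156
```

Run:
```python
from h import *
st(); p=snap('top'); cv2.imwrite('pics/t28z.png',cv2.resize(p['img'][170:330,370:530],None,fx=3.7,fy=3.7,interpolation=cv2.INTER_CUBIC)); st()
```

```text
t 52.75 pos [ 0.4891 -0.2477  0.0429] yaw -4.03 tilt [-0.0162  0.0038] F [-14.37   6.05  20.1 ] M [1.06 2.87 0.04] op 0.156
t 52.8 pos [ 0.489  -0.2477  0.0428] yaw -4.03 tilt [-0.0164  0.0038] F [-14.24   4.48  18.74] M [1.03 2.67 0.03] op 0.157
```

View pics/t28z.png

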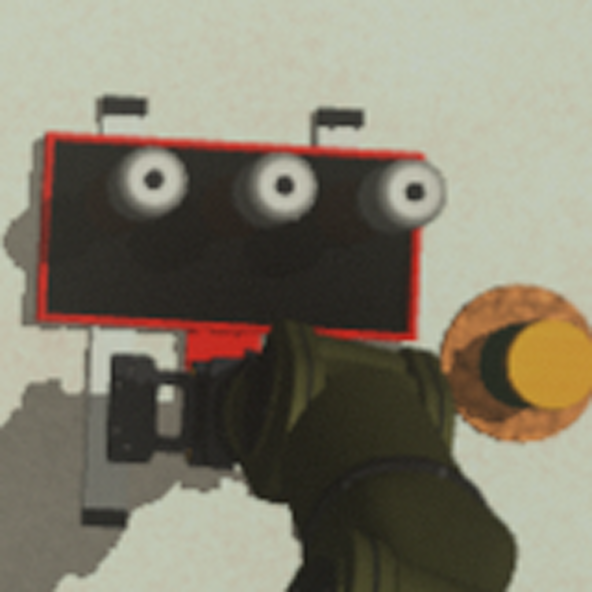

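Emit:
carry_out(
  commands=[
    [-0.002,0,0,0,0,0],
    [-0.004,0,0,0,0,0],
    [-0.005,0,0,0,0,0],
    [-0.005,0,0,0,0,0],
  ],
)

```text
clock: 53.2
tool_pos: [0.4891, -0.2478, 0.0429]
eef_rot: [0.999, -0.035, -0.003, -0.001]
contact_force: [-5.3, 3.1, 10.4]
opening: 0.156
```

Emit:
carry_out(
  commands=[
    [0,0,0,0,0,0],
    [0,0,0,0,0,0],
    [0,0,0,0,0,0],
    [0,0,0,0,0,0],
    [0,0,0,0,0,0],
  ],
  fingers=120,
)

```text
clock: 53.7
tool_pos: [0.4926, -0.2494, 0.0425]
eef_rot: [0.999, -0.035, 0.0, 0.0]
contact_force: [-0.4, 0.7, -0.1]
opening: 0.524
```

Run:
```python
from h import *
st(); p=wsnap('w29.png'); st()
```

```text
t 53.7 pos [ 0.4926 -0.2494  0.0425] yaw -3.98 tilt [ 0.0002 -0.0002] F [-0.39  0.68 -0.09] M [ 0.05 -0.06  0.06] op 0.524
t 53.75 pos [ 0.4926 -0.2493  0.0425] yaw -3.97 tilt [ 0.0001 -0.0001] F [0.98 0.02 0.11] M [ 0.05  0.01 -0.05] op 0.531
```

View pics/w29.png

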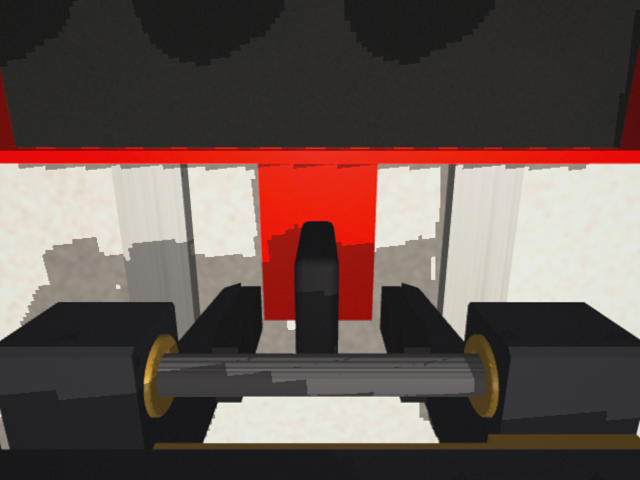

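Released. Rising straight up, then away.

Emit:
carry_out(
  commands=[
    [0,0,-0.02,0,0,0],
    [0,0,-0.05,0,0,0],
    [0,0,-0.09,0,0,0],
    [-0.02,0,-0.13,0,0,0],
    [-0.06,0,-0.17,0,0,0],
    [-0.1,0,-0.2,0,0,0],
    [-0.1,0,-0.2,0,0,0],
    [-0.1,0,-0.2,0,0,0],
    [-0.1,0,-0.2,0,0,0],
  ],
)

```text
clock: 54.65
tool_pos: [0.3939, -0.2422, 0.2422]
eef_rot: [0.999, -0.034, 0.0, -0.0]
contact_force: [0.5, 0.3, -1.2]
opening: 0.529
```

Run:
```python
from h import *
st(); 
for n in('top','side','wrist'):
    p=snap(n,n+'30.png')
    for l in('mill_1','tray_floor','tin','tray_handle','mug','juice'): print(n,l,[(np.round(d['xyz'],3).tolist(),round(d['p'],2)) for d in r.spot_point(p,l)])
st()
```

```text
t 54.65 pos [ 0.3939 -0.2422  0.2422] yaw -3.94 tilt [0.0009 0.0001] F [ 0.45  0.26 -1.17] M [ 0.04 -0.    0.03] op 0.529
top mill_1 [([0.627, -0.336, 0.014], 0.71), ([0.633, -0.258, 0.018], 0.65)]
top tray_floor [([0.614, -0.255, 0.015], 0.7)]
top tin [([0.524, -0.459, -0.001], 0.63), ([0.782, -0.008, -0.0], 0.49)]
top tray_handle [([0.5, -0.249, 0.064], 0.96), ([0.5, 0.49, -0.002], 0.48)]
top mug [([0.782, -0.007, -0.0], 0.94), ([0.52, -0.458, 0.003], 0.45)]
top juice [([0.499, 0.487, -0.003], 0.56)]
side mill_1 [([0.638, -0.177, 0.016], 0.96), ([0.629, -0.339, 0.02], 0.62), ([0.634, -0.263, 0.018], 0.6)]
side tray_floor [([0.612, -0.258, 0.02], 0.84)]
side tin [([0.521, -0.463, 0.003], 0.66), ([0.501, 0.494, -0.004], 0.17)]
side tray_handle [([0.5, -0.249, 0.059], 0.62), ([0.612, -0.257, 0.021], 0.17)]
side mug [([0.782, -0.006, 0.0], 0.85)]
side juice [([0.498, 0.492, -0.004], 0.96)]
wrist mill_1 []
wrist tray_floor []
wrist tin [([0.52, -0.46, 0.004], 0.71)]
wrist tray_handle [([0.502, -0.247, 0.059], 0.92)]
wrist mug []
wrist juice []
t 55.7 pos [ 0.3927 -0.2423  0.2426] yaw -3.97 tilt [ 0.     -0.0001] F [ 0.04  0.09 -0.06] M [ 0.07 -0.02  0.01] op 0.528
```

View pics/top30.png

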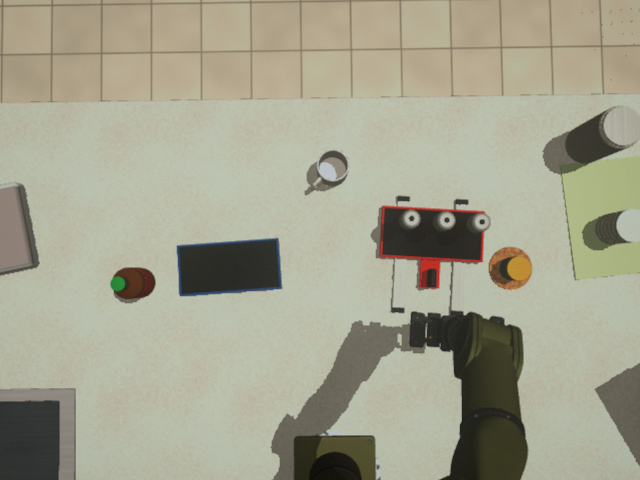

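View pics/side30.png

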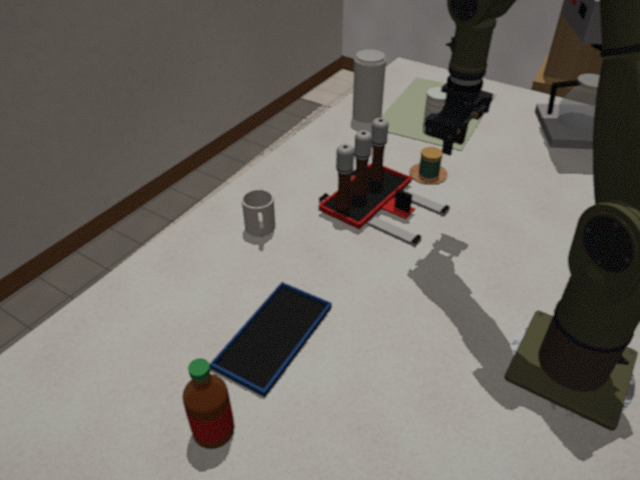

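View pics/wrist30.png

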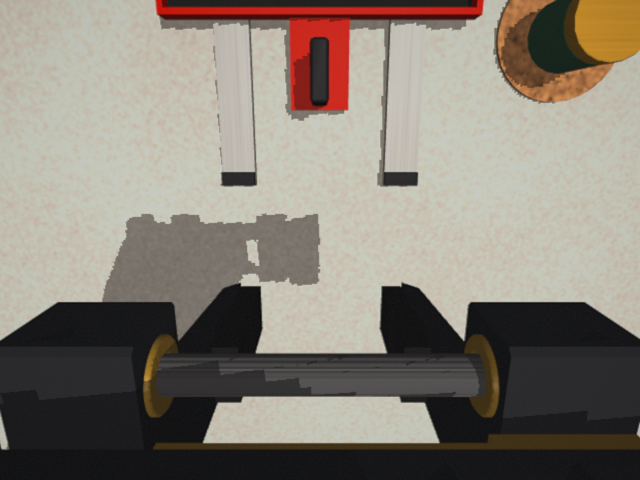

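```bash
python3 -c "
from h import *
st(); print(r.finish_job())"
```

```text
t 55.7 pos [ 0.3927 -0.2423  0.2426] yaw -3.97 tilt [ 0.     -0.0001] F [ 0.04  0.09 -0.06] M [ 0.07 -0.02  0.01] op 0.528
the job is handed in; nothing more can be done
None
```

The job is done and handed in at 55.7 s on the robot's clock. I got no verdict back.

**What I did:**
- **Red tray back:** I pulled it to its loading stop, which held against about 33 N.
- **Tin:** I moved it onto the cork mat. It was later knocked about 3 cm off centre, so I put it back in the middle before sliding the tray.
- **Mills:** three were present. They hefted about 5.1, 4.7 and 5.1 N, so all three are full. All three stand upright in the red tray and the blue tray is empty.
- **Red tray out:** I slid it about 99 mm by the tool, until it pushed back with about 14 N at the serving stop, then let go and backed clear.

**Last checks:**
- The top and side pictures show the three mills standing and the tin within 3 mm of the mat's centre.
- The handle is about 100 mm further out than at the loading stop. The mug and juice bottle are within a few millimetres of where they began, which is the detector's own error.
- In that last look the top-view detector found only two of the three mills, but all three are visible in the picture and the side view found all three. The wrist camera was not looking at the mills.
- The tin read about 3.2 to 3.6 N in the air, against the 2.2 N expected for 220 g. That was while it was still slowing down, and I did not repeat it. The mills were weighed at rest.

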